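# Build up the strainer head on its slanted stand

## Task

Build up the strainer on the slanted stand in this order: first the plain spacer ring flat on the sprung seat between the posts and let it go, then the strainer plate flat on the spacer and let it go, then the retaining ring on the plate. Enter the retaining ring with its two lugs a little anticlockwise of the two hooks (seen from above the head), press it down against the spring, turn it clockwise until the lugs are at the stops under the hooks, and let go, so that the hooks hold the stack down. Leave the other things on the bench where they are.

Things in the scene. Friction and masses are not known exactly. Their poses are not given: they have to be found in the camera images.
- strainer_head: Grey round plate, 120 mm across, leaning 30 deg to the robot on a fixed stand (base 125 mm square). Origin: centre of the sprung seat's top face at rest, 80 mm above the bench. z: stack axis, up and to the robot; x: up the slope, away from the robot; y level. 'Level' below means height along this z from this origin. Angles run from x to y. Fingers have open room on +y and -y.
- post_tip (a point): tip of the 45 deg post. Four round steel posts, 10 mm thick with tapered tips, stand at 45, 135, 225 and 315 deg round the head's axis, up to level 34 mm; their inner sides are 32.5 mm from the axis and guide spacer and plate.
- hook_under (a point): middle of the underside (level 49 mm) of the +x hook's overhang, 43 mm from the axis. Two aluminium hooks, on +x and -x, 18 mm wide: overhang 37.5 to 57 mm from the axis, top at level 56; upright 49 to 57 mm from the axis. A stop block (level 34 to 56) closes each hook's clockwise side seen from above: -y side of the +x hook, +y side of the -x hook, 8.5 to 14 mm off the x axis; other side open.
- seat_plate (a joint): travel in m of the sprung seat, a steel disc 60 mm across, along -z of the head: 0 at rest, at most 0.008 (firm stop). It resists with 5 N at the start of its travel, 9 N at 4 mm and 13 N at 8 mm. The parts' own weight does not move it.
- spacer_center (a point): centre (half-way up) of the spacer: plain bright aluminium ring, 60 mm outside, 44 mm bore, 24 mm high, lying flat on the bench; z is its axis. About 90 g.
- strainer_plate_center (a point): centre (half-way up) of the strainer plate: steel disc with small dark perforations on top, 60 mm across, 16 mm thick, lying flat on the bench; z is its axis. About 100 g.
- retaining_ring_center (a point): centre (half-way up) of the retaining ring: darker steel ring, 60 mm outside, 44 mm bore, 24 mm high, lying right way up; z is its axis. Two square lugs on its +x and -x sides, 14 mm wide, reach to 46 mm from the axis and lie 6 to 13 mm above its underside. About 110 g. Grip it across y, clear of the lugs.
- lug_top (a point): top face of the ring's +x lug (41 mm out, 13 mm above the ring's underside). With the ring resting on the stack its underside is at level 40, the lug tops at 53: push it down 4 to 8 mm to pass under the hooks. Lugs enter clear of the hooks at 30 to 40 deg anticlockwise of the head's x axis; turned clockwise they meet the stops about 2 deg past it. Let go, the ring springs up to the hooks.
- tape_1: roll of beige tape lying flat, 100 mm outside, 25 mm high; origin at the centre of its underside; a bystander, leave it
- rinse_bottle: pale lilac bottle standing up, 62 mm across, 116 mm tall; origin at the centre of its underside; a bystander, leave it
- wood_block: brown wooden block, 45 x 75 x 30 mm; origin at the centre of its underside; a bystander, leave it
- ramekin_brown: small white ramekin with brown ink, 67 mm across, 40 mm high; origin at the centre of its underside; a bystander, leave it
- mug_1: white mug, 82 x 112 mm with handle, 94 mm high; origin at the centre of its underside; a bystander, leave it
- lid_large: brass-coloured screw lid lying on its back, 73 mm across, 13 mm high; origin at the centre of its underside; a bystander, leave it

How it is judged:
By the outcome, as a careful person would: the job done as asked, in the order asked, and still so for the second after the job is handed in, with the robot touching nothing.
It also fails if it takes over 72 s, if anything falls off the work surface, if the arm or the gripper's body presses on something with over 40 N, if the wrist force passes 120 N, or if a joint passes its speed limit or range.

## Robot

A 7-joint arm with a two-finger parallel gripper is mounted at the origin on a cart in front of the work surface, level with it; the furniture and walls round the work are solid. World frame = base frame: x ahead of the robot, y to its left, z up, the work surface at z = 0. Lengths are in m, angles in rad, forces in N, time in s.
With the tool pointing down it reaches from about 0.425 to 0.925 m from the base axis. Payload 6.8 kg.
Tool frame: the origin (TCP) lies at the very end of the fingers, on their centre line; the grasp point (between the pads) lies 19 mm behind it (hold_point_z is the distance from the TCP to the grasp point, in m); z points along the fingers, y is the direction in which the jaws open and shut (so a half turn about z gives the same grasp; the last joint's range is limited). The gripper opens to 85 mm and grips with 20 to 120 N. Pads are 22 mm wide; open, the fingers measure 114 mm over their backs; the gripper's body (76 mm by 85 mm) begins 54 mm behind the grasp point. The pads swing forward as they close: fully open they stand 13 mm farther back than shut.
Start: joints at [-1.453, 0.477, 0.022, 1.555, -0.011, 1.109, -0.083], TCP at [0.151, 0.658, 0.231] pointing down, gripper open.
Joint ranges: [-2.96, 2.96], [-0.34, 2.1], [-1.41, 1.46], [0.24, 2.44], [-1.37, 4.51], [0.17, 1.92], [-2.96, 2.96]. Speed limits (rad/s): [2.39, 2.39, 3.14, 3.14, 3.14, 3.14, 3.14].

## Interface

Orientations are given as a unit quaternion [w, x, y, z].
In Python, from station import get_obs, read_camera, calibration, hand_in, regions_of, hold_point_z gives the robot as it stands.
- The arm moves only by the tool send_rows, never from a script. Its argument "motion" is text: rows parted by semicolons, each of 7 numbers parted by spaces: the shift along the world's x, y, z in cm, then the turn, a rotation vector about the world's x, y, z in degrees, then the closure, from 0 (fully open) to 1 (shut). In form: dx dy dz rx ry rz fingers; .... A call has 1 to 20 rows; each row shifts and turns the pose as measured when the row begins; what a row does not reach is not made up. A row lasts 1/12 s, in which the tool goes at most 41.7 mm and 7.16 degrees, less where a joint would pass 70% of its speed; a pose out of reach is approached as far as the arm can. A call is refused whole if a number of a shift passes 4.17 or a number of a turn 7.16, either way. A call with a gripper value outside its range is refused whole. The fingers move at their own pace and stop on an object; "newtons" is the grip in N (left out, the last holds). Time passes only in rows, so rows that do not move let the fingers close. It gives the time, the measured TCP pose, the force and the opening at its end, in the units of the state.
- get_obs(): the state, without advancing time (a new reading comes with each control period).
- read_camera(name): name is "scene" or "top" or "wrist"; returns the picture (480x640x3 uint8, red, green, blue); there is no depth.
- calibration(name): a dict with "mtx" (3x3 intrinsics, pixels), "R" (3x3) and "t" (3): a world point X has camera coordinates R X + t; the wrist camera has in their place "hand_eye" (4x4, takes a point from camera to tool coordinates, whose origin is the TCP and whose axes are the flange's). Camera axes: x right, y down, z forward; pixel columns grow to the right and rows downward; lengths in m; the calibration is good to about 2 mm. A picture is of the moment at which its call begins: read the wrist's pose just before it. calibration takes no time and is no camera call.
- hand_in(): hands the job in, once; it reports no verdict.
Trained networks look in the newest picture that a camera, given by its name, has taken for a name from the list of things; names that differ only in an ending like _2 or _b are one class to them, and where a whole thing is asked for, a point or a joint stands for the part that bears it (a point fixed in the world has none). Each returns a list of dicts, best first, with "conf" (0 to 1); they miss things now and then, are a little off and sometimes report something else, mostly with a low value. They report only what shows in the picture. A call takes as long as a camera call.
- regions_of(thing, camera): "region" (480x640 bool, what is visible of it) and "point" ([column, row] in pixels, amid what is visible of it).
The state is a dict: "t": time; "q": joint angles; "joint_vel": joint speeds; "joint_torque": joint torques, N m; "eef_pos": TCP position; "tool_rot": TCP orientation; "contact_force": force on the tool from outside, world axes, zero at the start; "torque": the same for the moment, N m; "gripper_width": opening from 0.0 (shut) to 1.0 (fully open).
Only numpy, scipy, OpenCV 4.12 (cv2) and the standard library are available. Lean on these libraries where they do the work, as an engineer would, in place of code of your own. Each camera call takes 0.05 s, during which the arm holds its last target.

## Working session

There is one attempt and no reset: what is moved stays moved. The work goes in short steps, Python scripts to look and compute and a tool call to move; the robot and the scene stay as the last step left them, time stands still between calls to the robot, and variables do not carry over. Pictures are saved under pics/ and viewed, and the job is handed in when it is done.

Besides the shell and the picture viewer there is one more tool, called after "Call:" as name(argument=value, ...) on one line, values as JSON. send_rows: Moves the arm, as the interface text tells. Its arguments: {"type":"object","properties":{"motion":{"type":"string"},"newtons":{"type":"number"}},"required":["motion"]}

```bash
ls; mkdir -p pics
python3 - <<'E'
from station import *
import cv2,numpy as np
o=get_obs();print({k:np.round(v,3) for k,v in o.items()})
print(hold_point_z if not callable(hold_point_z) else hold_point_z())
for n in ['scene','top','wrist']:
    im=read_camera(n);cv2.imwrite(f'pics/{n}0.png',im[:,:,::-1])
    c=calibration(n);print(n,{k:np.round(v,4).tolist() for k,v in c.items()})
    for t in ['strainer_head','spacer_center','strainer_plate_center','retaining_ring_center','lug_top']:
        try:
            r=regions_of(t,n);print(t,[(round(x['conf'],2),np.round(x['point'],1).tolist(),int(x['region'].sum())) for x in r[:3]])
        except Exception as e: print(t,e)
print(get_obs()['t'])
E
```

```text
pics
{'t': np.float64(0.0), 'q': array([-1.453,  0.478,  0.022,  1.556, -0.012,  1.109, -0.083]), 'joint_vel': array([ 0.001,  0.002, -0.001, -0.001,  0.002,  0.   ,  0.001]), 'joint_torque': array([-0.0000e+00, -5.9647e+01,  1.6080e+00, -2.8119e+01,  1.2000e-02,
        1.0000e-02, -0.0000e+00]), 'eef_pos': array([0.151, 0.657, 0.23 ]), 'tool_rot': array([-0.   ,  0.113,  0.994, -0.001]), 'contact_force': array([-0.337,  0.917,  0.336]), 'torque': array([ 0.008, -0.025, -0.044]), 'gripper_width': np.float64(1.0)}
0.0187
scene {'mtx': [[514.5349, 0.0, 327.2884], [0.0, 514.5349, 234.1342], [0.0, 0.0, 1.0]], 'R': [[0.8836, -0.4678, 0.0216], [-0.2616, -0.5314, -0.8057], [0.3884, 0.7063, -0.5919]], 't': [-0.5506, 0.238, 1.042]}
strainer_head [(0.89, [310.9, 237.8], 1674), (0.57, [406.9, 282.2], 1910)]
spacer_center [(0.56, [239.0, 192.2], 286)]
strainer_plate_center [(0.65, [358.6, 338.7], 127)]
retaining_ring_center [(0.83, [402.9, 401.2], 705)]
lug_top [(0.62, [398.7, 399.0], 762)]
top {'mtx': [[591.051, 0.0, 324.3028], [0.0, 591.051, 239.7709], [0.0, 0.0, 1.0]], 'R': [[-0.0004, -0.9999, 0.0153], [-0.9946, -0.0012, -0.104], [0.104, -0.0153, -0.9945]], 't': [-0.0063, 0.6325, 1.4359]}
strainer_head [(0.94, [305.0, 252.3], 1896)]
spacer_center [(0.74, [156.6, 277.4], 237), (0.15, [488.4, 261.6], 434)]
strainer_plate_center [(0.41, [403.5, 268.0], 2)]
retaining_ring_center [(0.83, [478.5, 271.5], 384)]
lug_top [(0.67, [485.4, 261.5], 324)]
wrist {'mtx': [[382.2452, 0.0, 322.7159], [0.0, 382.2452, 246.4191], [0.0, 0.0, 1.0]], 'hand_eye': [[0.0003, -0.9498, -0.3129, 0.0802], [1.0, 0.0005, -0.0005, -0.0007], [0.0006, -0.3129, 0.9498, -0.1422], [0.0, 0.0, 0.0, 1.0]]}
strainer_head []
spacer_center []
strainer_plate_center []
retaining_ring_center []
lug_top []
0.9
```

View pics/scene0.png

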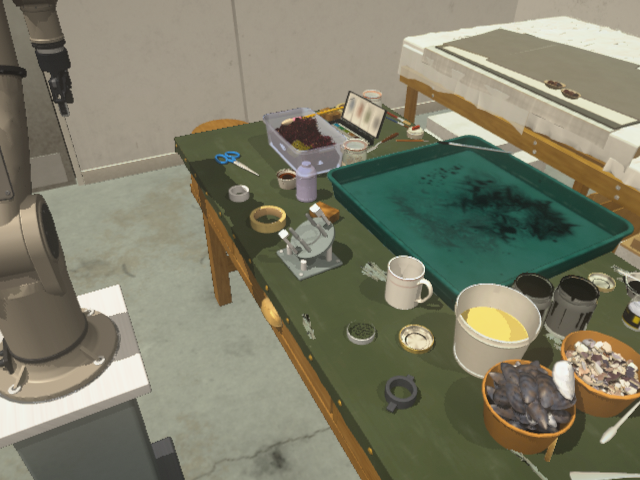

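View pics/top0.png

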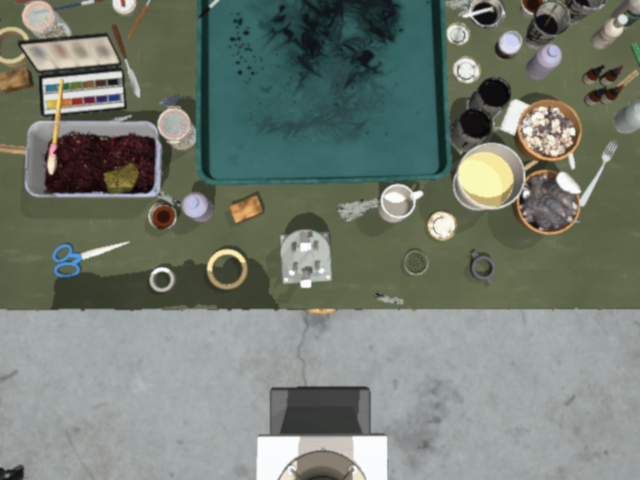

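View pics/wrist0.png

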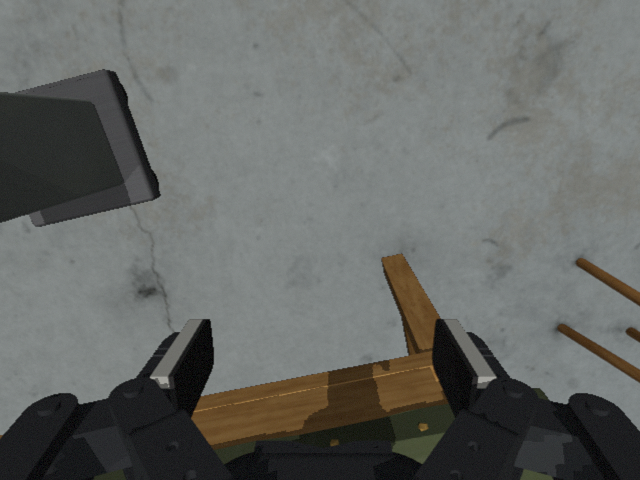

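The scene picture shows the spacer at (239,192), the head at (311,238), the plate at (360,333) and the ring at (402,392). In the top view they are at about (161,279), (305,257), (415,262) and (481,266). The wrist camera shows only the floor and the bench edge.

```bash
cat > h.py <<'E'
from station import *
import cv2,numpy as np
from scipy.spatial.transform import Rotation as Ro
def cam(name,o=None):
    c=calibration(name)
    K=np.array(c['mtx'])
    if name!='wrist': return K,np.array(c['R']),np.array(c['t'])
    o=o or get_obs(); q=o['tool_rot']
    T=np.eye(4);T[:3,:3]=Ro.from_quat([q[1],q[2],q[3],q[0]]).as_matrix();T[:3,3]=o['eef_pos']
    W=np.linalg.inv(T@np.array(c['hand_eye']))
    return K,W[:3,:3],W[:3,3]
def toplane(uv,C,z=None,n=(0,0,1),p0=None):
    K,R,t=C; d=R.T@np.linalg.inv(K)@np.array([uv[0],uv[1],1.]); o=-R.T@t
    n=np.array(n,float); p0=np.array([0,0,z]) if p0 is None else np.array(p0)
    return o+d*((p0-o)@n)/(d@n)
def proj(X,C):
    K,R,t=C; x=(K@(R@np.atleast_2d(X).T+t[:,None])).T; return x[:,:2]/x[:,2:]
def toolR(o):
    q=o['tool_rot'];return Ro.from_quat([q[1],q[2],q[3],q[0]])
def snap(n,f=None):
    o=get_obs();C=cam(n,o);im=read_camera(n)
    if f: cv2.imwrite('pics/'+f,im[:,:,::-1])
    return im,C,o
E
python3 - <<'E'
from h import *
C=cam('top');S=cam('scene')
for n,uv,z in [('spacer',(161.5,279.5),.024),('plate',(415.5,262.5),.016),('ring',(482,266.5),.02),('head',(305,257),.08),('bottle',(196,206),.1),('mug',(395,200),.09),('tape',(227,270),.025),('block',(247,207),.03)]:
    print(n,toplane(uv,C,z).round(3))
for n,uv,z in [('spacer',(239,192),.02),('plate',(360,332),.016),('ring',(402,391),.02),('head',(311,240),.08)]:
    print(n,toplane(uv,S,z).round(3))
o=get_obs();print(toolR(o).as_matrix().round(3))
E
python3 -c "
import cv2
a=cv2.imread('pics/top0.png');cv2.imwrite('pics/t1.png',cv2.resize(a[220:300,255:355],(800,640)[:2],interpolation=cv2.INTER_CUBIC)[:600])
a=cv2.imread('pics/scene0.png');cv2.imwrite('pics/s1.png',cv2.resize(a[190:290,260:360],(600,600),interpolation=cv2.INTER_CUBIC))"
```

```text
spacer [0.534 0.396 0.024]
plate [ 0.577 -0.235  0.016]
ring [ 0.567 -0.401  0.02 ]
head [0.586 0.041 0.08 ]
bottle [0.706 0.3   0.1  ]
mug [ 0.723 -0.176  0.09 ]
tape [0.558 0.235 0.025]
block [0.715 0.187 0.03 ]
spacer [0.534 0.387 0.02 ]
plate [ 0.571 -0.245  0.016]
ring [ 0.563 -0.41   0.02 ]
head [0.584 0.013 0.08 ]
[[-0.975  0.224 -0.   ]
 [ 0.224  0.975  0.   ]
 [ 0.     0.    -1.   ]]
```

View pics/t1.png

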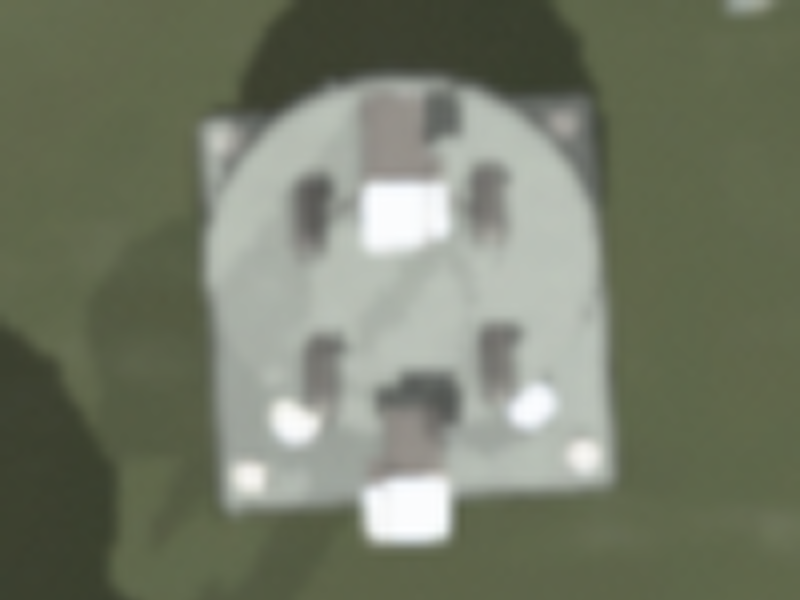

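View pics/s1.png

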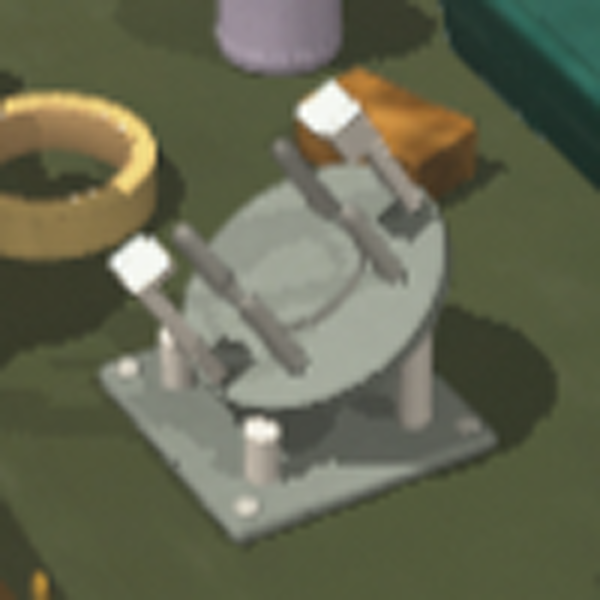

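The zoomed pictures show the head nearly aligned with the world axes, with its hooks at the near and far ends. Next I go above the spacer.

Call:
send_rows(motion="3 -2 -0.4 0 0 1;3 -2 -0.4 0 0 1 0")

```text
validation failed for argument at $.mo...
```

Call:
send_rows(motion="3 -2 -0.4 0 0 1 0;3 -2 -0.4 0 0 1 0;3 -2 -0.4 0 0 1 0;3 -2 -0.4 0 0 1 0;3 -2 -0.4 0 0 1 0;3 -2 -0.4 0 0 1 0;3 -2 -0.4 0 0 1 0;3 -2 -0.4 0 0 1 0;3 -2 -0.4 0 0 1 0;3 -2 -0.4 0 0 1 0;3 -2 -0.4 0 0 1 0;3 -2 -0.4 0 0 1 0;0 0 0 0 0 0 0;0 0 0 0 0 0 0")

```text
t: 2.07
eef_pos: [0.5208, 0.4043, 0.1829]
tool_rot: [-0.001, -0.001, 1.0, 0.002]
contact_force: [-1.3, 1.7, -0.5]
gripper_width: 0.995
```

```bash
cat >> h.py <<'E'
def look(thing,n,z,f=None,minc=0.2):
    im,C,o=snap(n,f)
    r=regions_of(thing,n)
    out=[]
    for x in r[:2]:
        m=x['region'].astype(np.uint8)
        cs,_=cv2.findContours(m,cv2.RETR_EXTERNAL,cv2.CHAIN_APPROX_NONE)
        c=max(cs,key=len); e=cv2.fitEllipse(c)
        out.append((x['conf'],e))
        print(thing,round(x['conf'],2),'ell',np.round(e[0],1),np.round(e[1],1),'->',toplane(e[0],C,z).round(4))
    return im,C,o,r
E
python3 - <<'E'
from h import *
im,C,o,r=look('spacer_center','wrist',.024,'w1.png')
E
```

```text
spacer_center 0.67 ell [313.1 236. ] [70.8 72.9] -> [0.5303 0.3961 0.024 ]
```

View pics/w1.png

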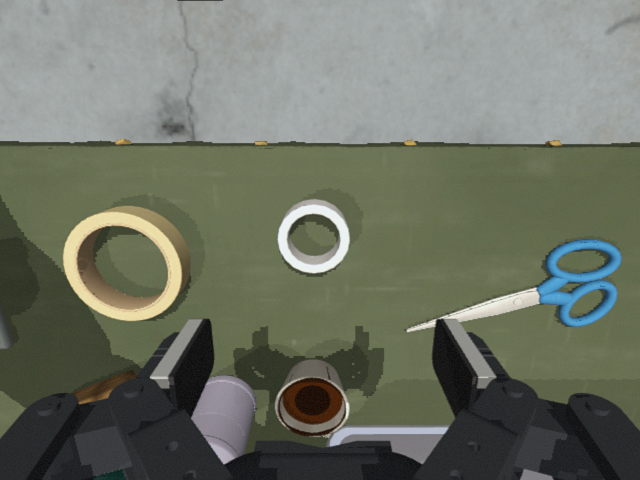

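The spacer is seen at (313,236), which puts it at (0.530, 0.396). The surroundings are clear for the fingers. I descend.

Call:
send_rows(motion="0.5 -0.4 -3.4 0 0 0 0;0.4 -0.4 -3.4 0 0 0 0;0 0 -3.4 0 0 0 0;0 0 -3.4 0 0 0 0;0 0 -2 0 0 0 0;0 0 -1 0 0 0 0;0 0 0 0 0 0 0", newtons=40)

```text
t: 2.75
eef_pos: [0.5214, 0.4095, 0.016]
tool_rot: [0.001, -0.01, 1.0, 0.008]
contact_force: [0.0, -0.1, 0.4]
gripper_width: 0.998
```

Run:
```python
from h import *
o=get_obs();print(o['eef_pos'].round(4))
im,C,o,r=look('spacer_center','wrist',.024,'w2.png')
```

```text
[0.5214 0.4095 0.016 ]
spacer_center 0.95 ell [292.4 343.3] [142.2 145.2] -> [0.5264 0.3966 0.024 ]
```

View pics/w2.png

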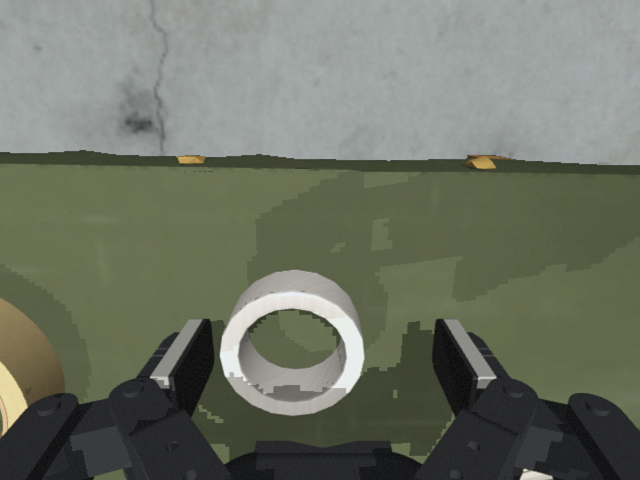

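Run:
```python
from h import *
o=get_obs();print(o['eef_pos'].round(4),o['t'])
C=cam('wrist',o)
print(toplane((292.5,353),C,.024),toplane((292.5,353),C,.024)-o['eef_pos'], toolR(o).as_matrix().round(3))
```

```text
[0.523  0.4105 0.0187] 2.85
[0.53434186 0.39736874 0.024     ] [ 0.0113378  -0.01317913  0.00533026] [[-1.    -0.019  0.005]
 [-0.019  1.     0.019]
 [-0.005  0.019 -1.   ]]
```

Call:
send_rows(motion="0.5 -0.65 0 -0.6 0 -0.6 0;0.5 -0.65 0 -0.5 0.2 -0.5 0;0 0 0 0 0 0 0;0 0 0 0 0 0 0")

```text
t: 3.18
eef_pos: [0.5372, 0.3996, 0.0254]
tool_rot: [0.005, 0.001, 1.0, 0.002]
contact_force: [-0.4, 0.3, -0.4]
gripper_width: 1.0
```

Call:
send_rows(motion="0 0 0 0 0 0 0;0 0 0 0 0 0 0")

```text
t: 3.35
eef_pos: [0.5389, 0.3996, 0.0272]
tool_rot: [0.006, 0.002, 1.0, 0.003]
contact_force: [-0.7, 0.4, 0.0]
gripper_width: 1.003
```

Call:
send_rows(motion="-0.4 -0.2 -1 0 0 0 0;0 0 -1 0 0 0 0;0 0 0 0 0 0 0")

```text
t: 3.6
eef_pos: [0.5349, 0.3978, 0.0065]
tool_rot: [0.007, 0.002, 1.0, 0.004]
contact_force: [-1.1, -0.1, -0.0]
gripper_width: 0.999
```

Call:
send_rows(motion="-0.1 -0.05 -0.4 -0.7 0 0 0.3;0 0 -0.1 0 0 0 0.6;0 0 -0.1 0 0 0 1;0 0 -0.1 0 0 0 1;0 0 -0.1 0 0 0 1;0 0 0 0 0 0 1")

```text
t: 4.1
eef_pos: [0.5329, 0.3967, -0.0002]
tool_rot: [0.005, 0.001, 1.0, -0.005]
contact_force: [-0.2, 0.6, -0.4]
gripper_width: 0.691
```

Call:
send_rows(motion="0 0 0 0 0 0 1;0 0 0 0 0 0 1")

```text
t: 4.27
eef_pos: [0.5328, 0.3968, -0.0004]
tool_rot: [0.005, 0.001, 1.0, -0.005]
contact_force: [0.3, -0.3, -1.5]
gripper_width: 0.69
```

Run:
```python
from h import *
o=get_obs();print(o['eef_pos'].round(4),o['t'],o['gripper_width'],toolR(o).as_matrix().round(3))
snap('wrist','w3.png')
```

```text
[ 5.328e-01  3.968e-01 -4.000e-04] 4.2667 0.6898034397208405 [[-1.     0.003  0.011]
 [ 0.002  1.    -0.009]
 [-0.011 -0.009 -1.   ]]
```

View pics/w3.png

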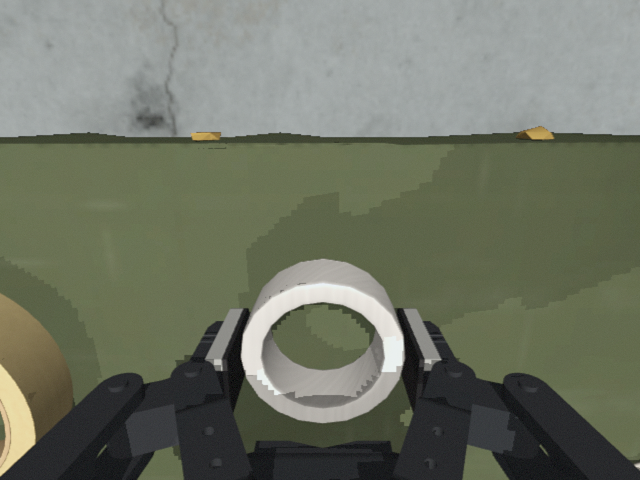

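Call:
send_rows(motion="0 0 2.5 0 0 0 1;0 0 4 0 0 0 1;0 -1 4 0 0 0 1;0 -2 4 0 0 0 1;0 -3 4 0 2 0 1;0 -4 2 0 3 0 1;0 -4 0 0 4 0 1;0 -4 0 0 5 0 1;0 -4 0 0 5 0 1;0 -2 0 0 5 0 1")

```text
t: 5.15
eef_pos: [0.5229, 0.1651, 0.2042]
tool_rot: [-0.209, -0.012, 0.978, 0.001]
contact_force: [0.2, -0.8, -1.5]
gripper_width: 0.688
```

Run:
```python
from h import *
C=cam('top')
c=[toplane(p,C,0.006) for p in [(280,235),(328.75,231.9),(331.5,280.9),(283.25,284)]]
print(np.round(c,4),np.mean(c,0))
h=.08+.056*np.cos(np.pi/6)
for s,p in [(1,(305.6,246.9)),(-1,(306,283.75))]:
    x=s*.047; print(toplane(p,C,h+x*.5).round(4))
S=cam('scene')
# scene crop 6x offset 260,190
for p in [(328,108),(140,262)]:
    pass
print(toplane((260+328/6,190+108/6),S,h+.0235).round(4),toplane((260+140/6,190+262/6),S,h-.0235).round(4))
o=get_obs();print(o['eef_pos'].round(4),toolR(o).as_matrix().round(3))
```

```text
[[ 0.6473  0.1056  0.006 ]
 [ 0.6554 -0.0178  0.006 ]
 [ 0.5314 -0.0245  0.006 ]
 [ 0.5236  0.0966  0.006 ]] [0.58942245 0.03996199 0.006     ]
[0.6037 0.0384 0.152 ]
[0.5213 0.038  0.105 ]
[0.6046 0.0355 0.152 ] [0.5218 0.0338 0.105 ]
[0.5229 0.1651 0.2042] [[-0.912 -0.023 -0.409]
 [-0.024  1.    -0.003]
 [ 0.409  0.007 -0.912]]
```

Call:
send_rows(motion="0 -2.5 0.5 0 -7 0 1;0 -2.5 0.5 0 -7 0 1;0 -2.5 0.5 0 -7 0 1;0 -2.5 0.5 0 -7 0 1;0 -1.5 0.5 0 -7 0 1;0.5 -1 0 0 -7 0 1;1 0 0 0 -7 0 1;1 0 0 0 -5 0 1;0 0 0 0 0 0 1;0 0 0 0 0 0 1")

```text
t: 5.98
eef_pos: [0.5454, 0.0206, 0.2064]
tool_rot: [0.25, 0.001, 0.968, -0.01]
contact_force: [0.2, 0.4, -1.4]
gripper_width: 0.691
```

```bash
cat >> h.py <<'E'
def headR(yaw):
    c,s=np.cos(yaw),np.sin(yaw)
    z=np.array([-.5*c,-.5*s,.75**.5]);x=np.array([.75**.5*c,.75**.5*s,.5]);return np.array([x,np.cross(z,x),z]).T
E
python3 - <<'E'
from h import *
im,C,o=snap('wrist','w4.png')
print(o['eef_pos'].round(4),toolR(o).as_matrix().round(3))
E
```

```text
[0.5454 0.0206 0.2064] [[-0.875  0.008  0.484]
 [-0.002  1.    -0.019]
 [-0.484 -0.018 -0.875]]
```

View pics/w4.png

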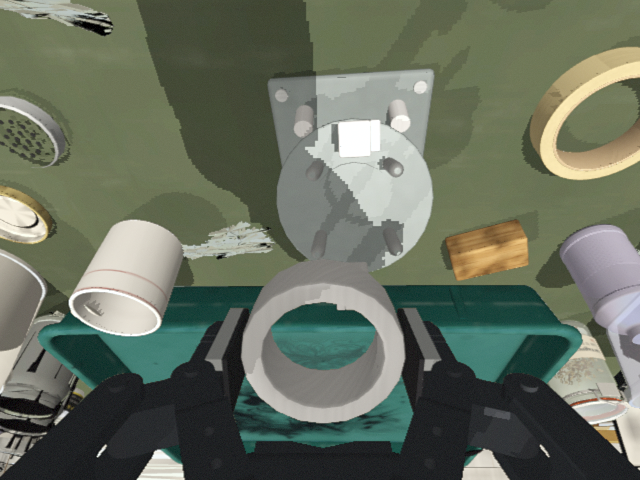

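```bash
cat >> h.py <<'E'
def overlay(im,C,p,yaw,box,sc,f):
    a=cv2.resize(im[box[1]:box[3],box[0]:box[2],::-1],None,fx=sc,fy=sc,interpolation=cv2.INTER_CUBIC)
    R=headR(yaw);P=np.array(p)
    def ln(X,col,close=True):
        uv=(proj(P+np.atleast_2d(X)@R.T,C)+.5-np.array(box[:2]))*sc
        cv2.polylines(a,[np.round(uv).astype(np.int32)],close,col,1,cv2.LINE_AA)
    th=np.linspace(0,2*np.pi,60,endpoint=False);ci=np.c_[np.cos(th),np.sin(th)]
    for k in (45,135,225,315):
        c=37.5*np.array([np.cos(np.radians(k)),np.sin(np.radians(k))])
        ln(np.c_[c+5*ci,np.full(60,28)]/1e3,(0,0,255)); ln(np.c_[c+2*ci,np.full(60,34)]/1e3,(0,255,255))
    ln(np.c_[30*ci,np.zeros(60)]/1e3,(0,255,0))
    for s in (1,-1):
        ln(s*np.array([[37.5,-9,0],[57,-9,0],[57,9,0],[37.5,9,0]])/1e3+[0,0,.056],(255,0,0))
        ln(s*np.array([[37.5,-14,0],[57,-14,0],[57,-8.5,0],[37.5,-8.5,0]])/1e3+[0,0,.056],(255,0,255))
    cv2.imwrite('pics/'+f,a)
E
python3 - <<'E'
from h import *
im=cv2.imread('pics/w4.png')[:,:,::-1];C=cam('wrist')
print(get_obs()['t'])
overlay(im,C,(.590,.039,.08),np.radians(3.5),(260,60,440,280),2.7,'o4.png')
cv2.imwrite('pics/c4.png',cv2.resize(im[60:280,260:440,::-1],None,fx=2.7,fy=2.7,interpolation=cv2.INTER_CUBIC))
E
```

```text
6.0333
```

View pics/o4.png

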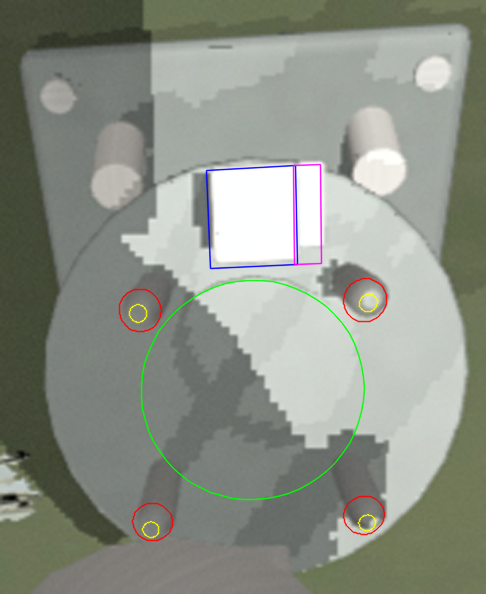

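View pics/c4.png

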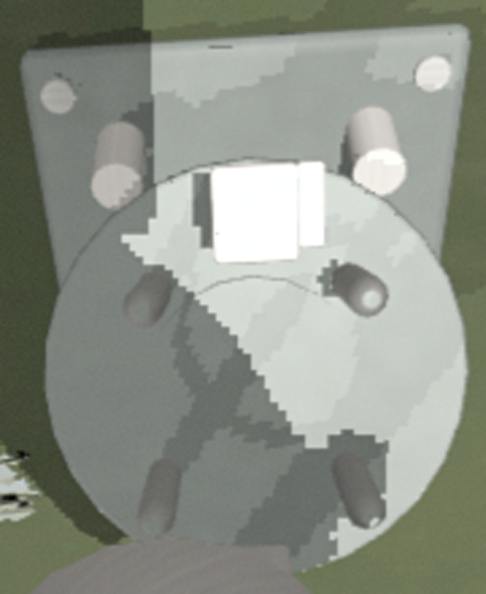

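Run:
```python
from h import *
H=np.array(calibration('wrist')['hand_eye']);K=np.array(calibration('wrist')['mtx'])
Ct=(K,H[:3,:3].T,-H[:3,:3].T@H[:3,3])
print(toplane((323.5,352),Ct,-.024))
print(toplane((323.5,352),Ct,-.018))
# predicted outline for center
th=np.linspace(0,2*np.pi,100)
for c in [(0,0),(0.002,0),(0.0,.001)]:
    uv=proj(np.c_[c[0]+.03*np.cos(th),c[1]+.03*np.sin(th),np.full(100,-.024)],Ct);print(c,uv.min(0),uv.max(0))
o=get_obs();print(o['eef_pos'],toolR(o).as_matrix().round(3))
R=headR(np.radians(3.5));P=np.array([.5885,.0405,.08])
e=R.T@(o['eef_pos']-P);print('tcp in head',e.round(4))
Rt=toolR(o).as_matrix();Rd=np.c_[-R[:,0],R[:,1],-R[:,2]]
print('rotvec to go',np.degrees(Ro.from_matrix(Rd@Rt.T).as_rotvec()).round(2))
for l in (.1,.05,.02,0): print(l,(P+R@[0,0,l]).round(4))
print(R.round(3))
```

```text
[ 0.00173904 -0.00041209 -0.024     ]
[-0.0022575  -0.00039823 -0.018     ]
(0, 0) [241.1399422  279.25676646] [408.16444909 423.23781706]
(0.002, 0) [240.76976348 273.72686161] [408.55952266 419.0321773 ]
(0.0, 0.001) [243.92652206 279.25908778] [410.95167686 423.24010266]
[0.54551744 0.02056796 0.20630134] [[-0.875  0.008  0.484]
 [-0.002  1.    -0.019]
 [-0.484 -0.018 -0.875]]
tcp in head [ 0.0249 -0.0173  0.1314]
rotvec to go [ 1.05 -1.04  3.97]
0.1 [0.5386 0.0374 0.1666]
0.05 [0.5635 0.039  0.1233]
0.02 [0.5785 0.0399 0.0973]
0 [0.5885 0.0405 0.08  ]
[[ 0.864 -0.061 -0.499]
 [ 0.053  0.998 -0.031]
 [ 0.5   -0.     0.866]]
```

Run:
```python
from h import *
im=cv2.imread('pics/w3.png')
cv2.imwrite('pics/c3.png',cv2.resize(im[250:430,230:420],None,fx=3.3,fy=3.3,interpolation=cv2.INTER_CUBIC))
```

```text
(no output)
```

View pics/c3.png

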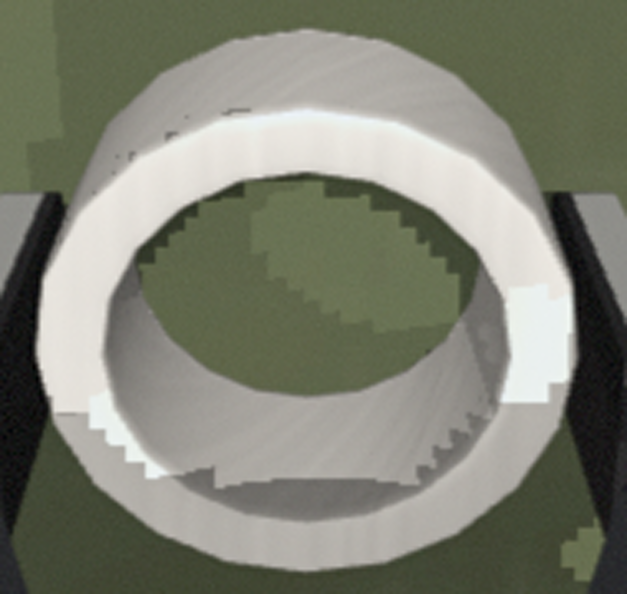

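```bash
cat >> h.py <<'E'
def toolcam():
    H=np.array(calibration('wrist')['hand_eye']);K=np.array(calibration('wrist')['mtx'])
    return (K,H[:3,:3].T,-H[:3,:3].T@H[:3,3])
E
python3 - <<'E'
from h import *
from scipy.optimize import least_squares
Ct=toolcam();th=np.linspace(0,2*np.pi,400)
def ext(c,r):
    uv=proj(np.c_[c[0]+r*np.cos(th),c[1]+r*np.sin(th),np.full(400,c[2])],Ct);return np.r_[uv.min(0),uv.max(0)]
def res(p,full=False):
    a=ext(p,.03);b=ext(p,.022);q=p+[0,0,.024]
    r=np.r_[a-[241.2,283.3,404.8,423],b-[261.2,302.7,384.5,407.6],ext(q,.03)[1]-258.5,ext(q,.022)[3]-370]
    return r
s=least_squares(res,[0,0,-.024],loss='soft_l1');print(s.x,res(s.x).round(1))
for z in (-.0244,-.022): 
    s=least_squares(lambda p:res(np.r_[p,z]),[0,0]);print(z,s.x,res(np.r_[s.x,z]).round(1))
E
```

```text
[-0.00193659 -0.00060214 -0.02237503] [-0.5 -0.7  0.4  1.1  1.5  1.1 -1.3 -0.2 -0.  -1.2]
-0.0244 [-0.00072657 -0.00061898] [-1.9 -1.6  1.7  2.6  0.5  0.6 -0.3  1.  -1.1 -0.7]
-0.022 [-0.00213734 -0.00061755] [-0.3 -0.6  0.1  0.8  1.7  1.1 -1.5 -0.5  0.1 -1.4]
```

The wrist picture shows the head disc with its hook at about (354,139) and four posts. The overlay fits after a shift of 1.5 mm, giving an origin near (0.5885, 0.0405, 0.08) and a yaw of 3.5°. Next I align above the head.

Call:
send_rows(motion="-0.5 0.6 -1 0.4 -0.4 1.3 1;-0.5 0.6 -1 0.4 -0.4 1.3 1;-0.4 0.5 -1 0.3 -0.3 1.3 1;0 0 0 0 0 0 1;0 0 0 0 0 0 1")

```text
t: 6.45
eef_pos: [0.5367, 0.0393, 0.178]
tool_rot: [0.258, -0.03, 0.966, 0.008]
contact_force: [-0.2, -0.4, -0.4]
gripper_width: 0.694
```

```bash
cat >> h.py <<'E'
P0=np.array([.5885,.0405,.08]);YAW=np.radians(3.5)
def togo(x,y,lev,tw=0.,P=None,show=True):
    "TCP target in head frame, twist about head z (deg, anticlockwise +)"
    o=get_obs();R=headR(YAW);P=P0 if P is None else P
    Rt=toolR(o).as_matrix();Rd=R@Ro.from_euler('z',tw,degrees=True).as_matrix()@np.diag([-1,1,-1])
    e=R.T@(o['eef_pos']-P);d=R@(np.array([x,y,lev])-e)
    print('t',round(float(o['t']),2),'tcp head mm',(e*1e3).round(1),'go cm',(d*100).round(2),'rot deg',np.degrees(Ro.from_matrix(Rd@Rt.T).as_rotvec()).round(2),'F head',(R.T@o['contact_force']).round(1),'w',round(float(o['gripper_width']),3))
E
python3 - <<'E'
from h import *
togo(-.0019,.0006,.1);togo(-.0019,.0006,.045)
im,C,o=snap('wrist','w5.png')
overlay(im,C,P0,YAW,(220,120,420,430),1.9,'o5.png')
E
```

```text
t 6.45 tcp head mm [  4.1   2.  110.8] go cm [ 0.03 -0.14 -1.23] rot deg [ 0.05 -0.13 -0.  ] F head [-0.4 -0.4 -0.3] w 0.694
t 6.45 tcp head mm [  4.1   2.  110.8] go cm [ 2.77  0.03 -6.  ] rot deg [ 0.05 -0.13 -0.  ] F head [-0.4 -0.4 -0.3] w 0.694
```

View pics/o5.png

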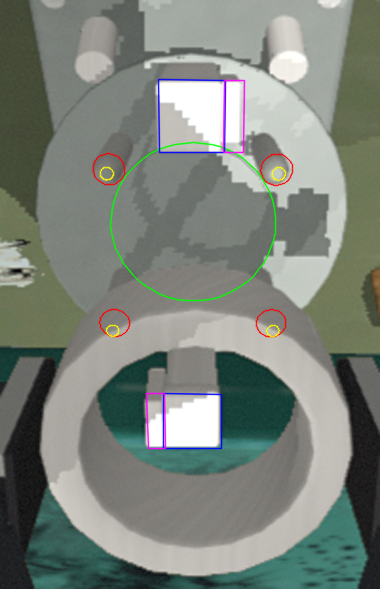

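The overlay at this view matches both hooks and the posts well. I go down to just above the posts.

Call:
send_rows(motion="0.7 0 -1.5 0 0 0 1;0.7 0 -1.5 0 0 0 1;0.6 0 -1.5 0 0 0 1;0.4 0 -0.8 0 0 0 1;0 0 0 0 0 0 1")

```text
t: 6.92
eef_pos: [0.5601, 0.0391, 0.1433]
tool_rot: [0.26, -0.03, 0.965, 0.002]
contact_force: [0.0, 0.2, -1.4]
gripper_width: 0.691
```

Run:
```python
from h import *
togo(-.0019,.0006,.045);togo(-.0019,.0006,.025)
im,C,o=snap('wrist','w6.png')
overlay(im,C,P0,YAW,(200,120,440,430),1.9,'o6.png')
```

```text
t 6.92 tcp head mm [ 7.   0.4 69.1] go cm [ 0.43  0.05 -2.53] rot deg [0.62 0.17 0.13] F head [-0.7  0.2 -1.2] w 0.691
t 6.92 tcp head mm [ 7.   0.4 69.1] go cm [ 1.43  0.11 -4.26] rot deg [0.62 0.17 0.13] F head [-0.7  0.2 -1.2] w 0.691
```

View pics/o6.png

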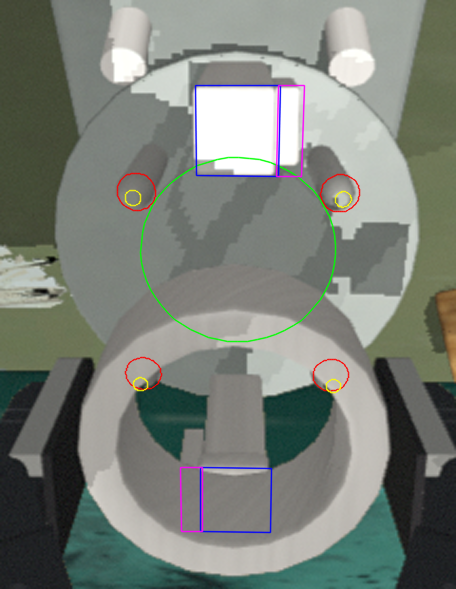

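Call:
send_rows(motion="0.2 0 -1.3 0.3 0 0 1;0.2 0 -1.3 0.3 0 0 1;0 0 -0.4 0 0 0 1")

```text
t: 7.22
eef_pos: [0.5674, 0.0378, 0.1194]
tool_rot: [0.263, -0.026, 0.964, 0.006]
contact_force: [0.6, 0.6, -0.8]
gripper_width: 0.693
```

Run:
```python
from h import *
togo(-.0019,.0006,.045);togo(-.0019,.0006,.025)
```

```text
t 7.22 tcp head mm [ 1.3 -1.4 44.7] go cm [-0.3   0.18 -0.14] rot deg [0.13 0.56 0.47] F head [ 0.2  0.6 -1. ] w 0.693
t 7.22 tcp head mm [ 1.3 -1.4 44.7] go cm [ 0.7   0.24 -1.87] rot deg [0.13 0.56 0.47] F head [ 0.2  0.6 -1. ] w 0.693
```

Call:
send_rows(motion="-0.3 0.2 -0.1 0.1 0.5 0.4 1;0 0 0 0 0 0 1;0 0 0 0 0 0 1")

```text
t: 7.47
eef_pos: [0.5662, 0.0383, 0.1198]
tool_rot: [0.26, -0.028, 0.965, 0.006]
contact_force: [-0.3, 0.4, -1.3]
gripper_width: 0.69
```

Run:
```python
from h import *
togo(-.0019,.0006,.040);togo(-.0019,.0006,.025)
im,C,o=snap('wrist','w7.png')
overlay(im,C,P0,YAW,(200,100,440,430),1.8,'o7.png')
im,C,o=snap('scene')
overlay(im,C,P0,YAW,(260,170,360,290),5,'s7.png')
```

```text
t 7.47 tcp head mm [ 0.5 -0.8 45.7] go cm [ 0.07  0.15 -0.61] rot deg [0.2  0.17 0.27] F head [-0.9  0.4 -1. ] w 0.69
t 7.47 tcp head mm [ 0.5 -0.8 45.7] go cm [ 0.82  0.2  -1.91] rot deg [0.2  0.17 0.27] F head [-0.9  0.4 -1. ] w 0.69
```

View pics/o7.png

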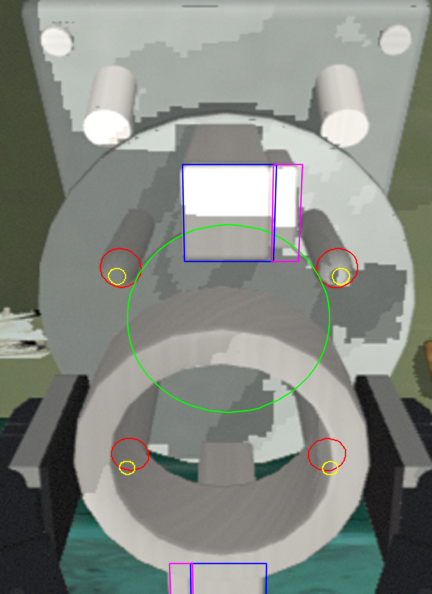

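View pics/s7.png

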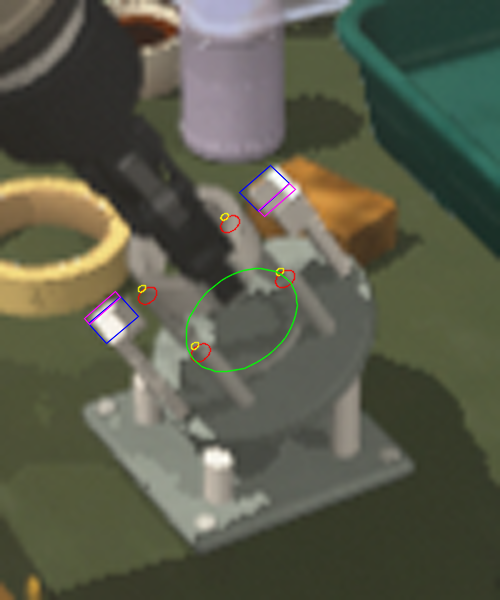

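Call:
send_rows(motion="0.1 0.1 -0.5 0.1 0.1 0.2 1;0.25 0.1 -0.5 0.1 0.1 0.1 1;0.25 0 -0.5 0 0 0 1;0.25 0 -0.5 0 0 0 1")

```text
t: 7.9
eef_pos: [0.5769, 0.0407, 0.103]
tool_rot: [0.262, -0.03, 0.965, 0.007]
contact_force: [0.8, 0.6, -1.3]
gripper_width: 0.689
```

Run:
```python
from h import *
togo(-.0019,.0006,.025);togo(-.0019,.0006,.01)
```

```text
t 7.9 tcp head mm [ 1.5  0.9 25.7] go cm [-0.25 -0.04 -0.23] rot deg [ 0.05  0.37 -0.01] F head [ 0.1  0.5 -1.6] w 0.689
t 7.9 tcp head mm [ 1.5  0.9 25.7] go cm [ 0.49  0.   -1.53] rot deg [ 0.05  0.37 -0.01] F head [ 0.1  0.5 -1.6] w 0.689
```

The ring has entered between the posts without force. I keep going down.

Call:
send_rows(motion="-0.25 0 -0.3 0 0.3 0 1;0.2 0 -0.6 0 0 0 1;0.2 0 -0.6 0 0 0 1;0.2 0 -0.4 0 0 0 1")

```text
t: 8.23
eef_pos: [0.5817, 0.0403, 0.0853]
tool_rot: [0.261, -0.029, 0.965, 0.006]
contact_force: [0.0, -0.7, -0.5]
gripper_width: 0.695
```

Run:
```python
from h import *
togo(-.0019,.0006,.01);togo(-.0019,.0006,.0)
```

```text
t 8.23 tcp head mm [-3.2  0.2  8. ] go cm [0.01 0.04 0.24] rot deg [0.17 0.25 0.05] F head [-0.3 -0.7 -0.4] w 0.695
t 8.23 tcp head mm [-3.2  0.2  8. ] go cm [ 0.51  0.07 -0.63] rot deg [0.17 0.25 0.05] F head [-0.3 -0.7 -0.4] w 0.695
```

Call:
send_rows(motion="0.2 0 -0.3 0 0.1 0 1;0.2 0 -0.3 0 0 0 1;0.1 0 -0.2 0 0 0 1")

```text
t: 8.48
eef_pos: [0.587, 0.0401, 0.0773]
tool_rot: [0.26, -0.029, 0.965, 0.006]
contact_force: [-2.5, -0.1, 3.3]
gripper_width: 0.688
```

Run:
```python
from h import *
togo(-.0019,.0006,.0)
snap('wrist','w8.png')
```

```text
t 8.48 tcp head mm [-2.7 -0.3 -1.6] go cm [-0.02  0.09  0.17] rot deg [0.2  0.15 0.07] F head [-0.5  0.1  4.1] w 0.688
```

View pics/w8.png

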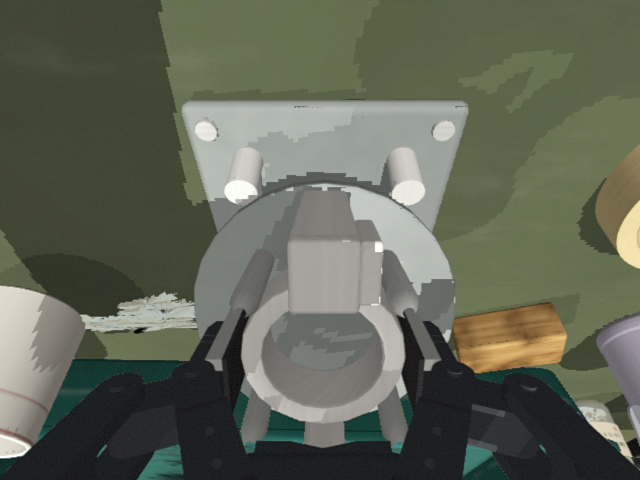

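The ring is seated: 4 N of reaction at TCP level −1.6 mm. I release.

Call:
send_rows(motion="0 0 0 0 0 0 0.2;0 0 0 0 0 0 0.1;0 0 0 0 0 0 0;0 0 0 0 0 0 0")

```text
t: 8.87
eef_pos: [0.5876, 0.0402, 0.0781]
tool_rot: [0.261, -0.029, 0.965, 0.006]
contact_force: [-0.7, -0.1, 1.1]
gripper_width: 1.002
```

Run:
```python
from h import *
togo(-.0019,.0006,.1)
snap('wrist','w9.png')
```

```text
t 8.87 tcp head mm [-1.8 -0.2 -1.2] go cm [-5.07 -0.23  8.76] rot deg [0.21 0.23 0.07] F head [-0.1 -0.1  1.3] w 1.002
```

View pics/w9.png

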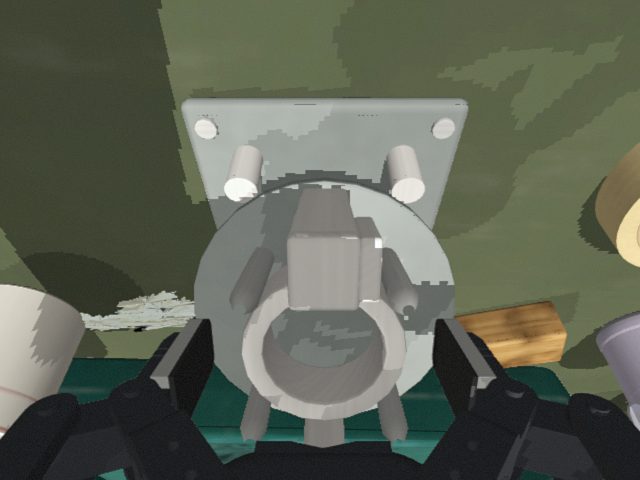

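The picture shows the spacer flat on the seat, rim centre near (325,350), and the fingers open on both sides. I retract along the axis and go to the plate.

Call:
send_rows(motion="-0.5 0 0.9 0 0 0 0;-1 0 1.8 0 0 0 0;-1.2 0 2.2 0 0 0 0;-1.3 0 2.3 0 0 0 0;-1 0 2.2 0 0 0 0;0 -2 1 0 3 0 0;0.4 -3.4 0 0 4 -0.5 0;0.5 -3.4 0 0 4 -0.5 0;0.5 -3.4 0 0 4 -0.5 0;0.5 -3.4 0 0 4 -0.5 0;0.5 -3.4 0 0 4 -0.5 0;0.5 -3.4 0 0 4 -0.5 0;0.4 -3 0 0 3 -0.5 0;0 -1 0 0 0 0 0;0 0 0 0 0 0 0")

```text
t: 10.17
eef_pos: [0.5769, -0.2017, 0.1626]
tool_rot: [0.036, -0.002, 0.999, 0.001]
contact_force: [-0.3, -0.2, 0.3]
gripper_width: 1.001
```

Run:
```python
from h import *
im,C,o,r=look('strainer_plate_center','wrist',.016,'w10.png')
print(o['eef_pos'].round(4),toolR(o).as_matrix().round(3),o['t'])
```

```text
strainer_plate_center 0.79 ell [276.3 213.9] [76.8 80.6] -> [ 0.5757 -0.2382  0.016 ]
[ 0.5769 -0.2017  0.1626] [[-0.997 -0.003  0.073]
 [-0.003  1.     0.002]
 [-0.073  0.002 -0.997]] 10.1667
```

View pics/w10.png

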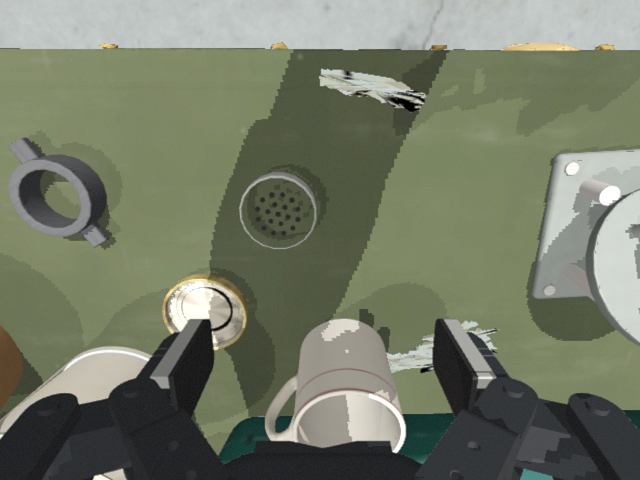

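Run:
```python
from h import *
C=cam('wrist')
print('lid',toplane((205,313),C,.013),'mug',toplane((353,415),C,.094),'plate',toplane((278,210.5),C,.016),'ring',toplane((57,197),C,.024))
```

```text
lid [ 0.66688841 -0.30075102  0.013     ] mug [ 0.69911305 -0.17674783  0.094     ] plate [ 0.57261686 -0.23340716  0.016     ] ring [ 0.56089472 -0.39494244  0.024     ]
```

Call:
send_rows(motion="0 -1.2 -1.5 0 1.5 0 0;0 -1.2 -2 0 1.5 0 0;0 -1.2 -2 0 1.2 0 0;0 0 -2 0 0 0 0;0 0 -1.5 0 0 0 0;0 0 0 0 0 0 0;0 0 0 0 0 0 0")

```text
t: 10.85
eef_pos: [0.5751, -0.2168, 0.0729]
tool_rot: [0.001, -0.015, 1.0, 0.003]
contact_force: [0.8, 0.7, 0.1]
gripper_width: 1.0
```

Run:
```python
from h import *
im,C,o,r=look('strainer_plate_center','wrist',.016,'w11.png')
print(o['eef_pos'].round(4),toolR(o).as_matrix().round(3),o['t'])
```

```text
strainer_plate_center 0.78 ell [286.6 270.2] [103.4 107.5] -> [ 0.5749 -0.2375  0.016 ]
[ 0.5751 -0.2168  0.0729] [[-1.    -0.03   0.001]
 [-0.03   1.     0.006]
 [-0.002  0.006 -1.   ]] 10.85
```

View pics/w11.png

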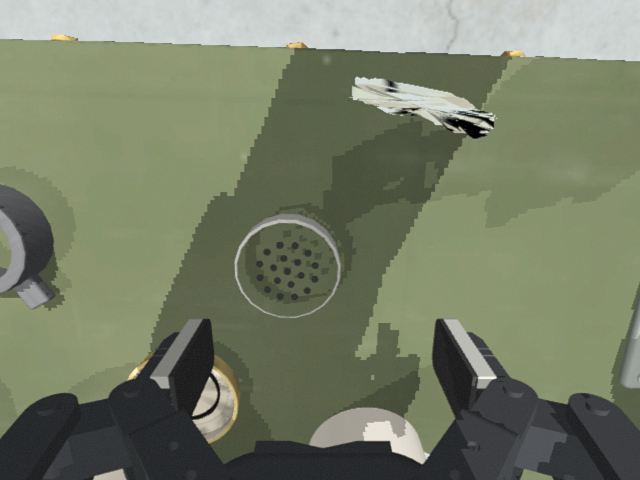

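The plate rim is centred at (287,270), giving (0.575, −0.238). The lid and mug are clear of the fingers.

Call:
send_rows(motion="0 -1 -1.5 0 0 -0.8 0;0 -1.1 -1.5 0 0 -0.8 0;0 0 -1.5 0 0 0 0;0 0 -1 0 0 0 0;0 0 0 0 0 0 0")

```text
t: 11.37
eef_pos: [0.5776, -0.2422, 0.0183]
tool_rot: [0.005, 0.001, 1.0, 0.0]
contact_force: [0.2, -0.4, 0.1]
gripper_width: 1.001
```

Run:
```python
from h import *
im,C,o,r=look('strainer_plate_center','wrist',.016,'w12.png')
print(o['eef_pos'].round(4),toolR(o).as_matrix().round(3),o['t'])
```

```text
[ 0.5776 -0.2422  0.0183] [[-1.     0.002  0.01 ]
 [ 0.002  1.     0.001]
 [-0.01   0.001 -1.   ]] 11.3667
```

View pics/w12.png

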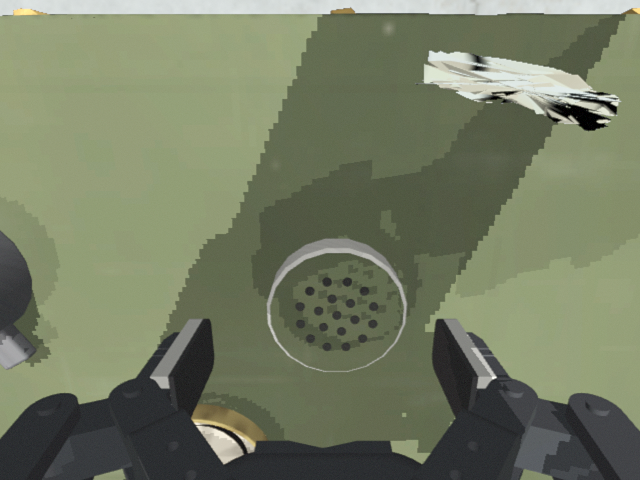

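Run:
```python
from h import *
C=cam('wrist');o=get_obs();print(o['eef_pos'],toplane((337,311),C,.016))
```

```text
[ 0.57856969 -0.24183545  0.02003395] [ 0.57534541 -0.23651169  0.016     ]
```

Call:
send_rows(motion="-0.2 0.3 -0.7 0 0.3 0 0;-0.1 0.2 -0.7 0 0.3 0 0;0 0 -0.3 0 0 0 0")

```text
t: 11.72
eef_pos: [0.5772, -0.2368, 0.004]
tool_rot: [0.002, 0.001, 1.0, -0.0]
contact_force: [0.1, 1.0, -0.0]
gripper_width: 1.0
```

Call:
send_rows(motion="0 0 0 0 0 0 0")

```text
t: 11.8
eef_pos: [0.5769, -0.2363, 0.0034]
tool_rot: [0.002, 0.001, 1.0, -0.0]
contact_force: [0.1, 0.7, 0.5]
gripper_width: 0.999
```

Call:
send_rows(motion="-0.15 0 -0.3 0 0 0 0.3;0 0 -0.1 0 0 0 0.6;0 0 0 0 0 0 1;0 0 0 0 0 0 1;0 0 0 0 0 0 1;0 0 0 0 0 0 1;0 0 0 0 0 0 1")

```text
t: 12.38
eef_pos: [0.576, -0.236, -0.0002]
tool_rot: [0.002, 0.0, 1.0, -0.0]
contact_force: [0.2, -0.6, -0.3]
gripper_width: 0.69
```

Run:
```python
from h import *
im,C,o=snap('wrist','w13.png')
print(o['eef_pos'].round(4),toolR(o).as_matrix().round(3),o['t'],o['gripper_width'])
cv2.imwrite('pics/c13.png',cv2.resize(im[250:440,220:430,::-1],None,fx=3,fy=3,interpolation=cv2.INTER_CUBIC))
```

```text
[ 5.76e-01 -2.36e-01 -2.00e-04] [[-1.     0.     0.005]
 [ 0.     1.    -0.   ]
 [-0.005 -0.    -1.   ]] 12.3833 0.6902513116022717
```

View pics/c13.png

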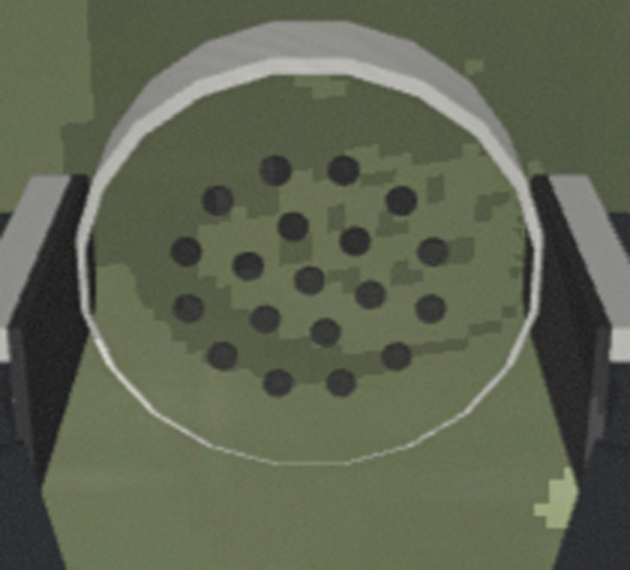

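Run:
```python
from h import *
from scipy.optimize import least_squares
Ct=toolcam();th=np.linspace(0,2*np.pi,400)
def ext(c,r):
    uv=proj(np.c_[c[0]+r*np.cos(th),c[1]+r*np.sin(th),np.full(400,c[2])],Ct);return np.r_[uv.min(0),uv.max(0)]
def res(p):
    return np.r_[ext(p,.03)-[245.7,269.3,401,405],ext(p+[0,0,.016],.03)[1]-256.7]
s=least_squares(res,[0,0,-.016]);print(s.x,res(s.x).round(1))
```

```text
[-0.00136546 -0.00051776 -0.01266639] [ 0.3  0.9 -0.3  0.3 -1.2]
```

Call:
send_rows(motion="0 0 2 0 0 0 1;0 0 4 0 0 0 1;0 0.5 4 0 0 0 1;0 1.5 4 0 -3 0 1;0 3 3 0 -4 0.5 1;0 4 1 0 -4 0.5 1;0 4 0 0 -4 0.5 1;-0.5 4 0 0 -4 0.5 1;-0.5 4 0 0 -4 0.5 1;-0.5 4 0 0 -4 0.5 1;-0.5 2.5 0 0 -3 0.5 1;0 0 0 0 0 0 1;0 0 0 0 0 0 1")

```text
t: 13.52
eef_pos: [0.5545, 0.0339, 0.1881]
tool_rot: [0.261, -0.03, 0.965, 0.003]
contact_force: [-0.2, -0.8, -0.7]
gripper_width: 0.685
```

Run:
```python
from h import *
togo(-.0015,0.,.11)
```

```text
t 13.52 tcp head mm [ 24.3  -4.5 110.8] go cm [-2.22  0.32 -1.36] rot deg [0.51 0.27 0.14] F head [-0.6 -0.8 -0.5] w 0.685
```

Call:
send_rows(motion="-1 0.15 -0.6 0.2 0 0 1;-1 0.15 -0.6 0.2 0.2 0 1;-0.2 0 -0.1 0 0 0 1;0 0 0 0 0 0 1;0 0 0 0 0 0 1")

```text
t: 13.93
eef_pos: [0.5339, 0.0336, 0.1757]
tool_rot: [0.259, -0.027, 0.966, 0.005]
contact_force: [0.2, -1.3, -0.3]
gripper_width: 0.689
```

Run:
```python
from h import *
togo(-.0014,0.0005,.06)
im,C,o=snap('wrist')
overlay(im,C,P0,YAW,(200,120,440,430),1.9,'o14.png')
```

```text
t 13.93 tcp head mm [  0.3  -3.5 110.3] go cm [ 2.34  0.55 -4.44] rot deg [0.22 0.03 0.38] F head [-0.1 -1.3 -0.3] w 0.689
```

View pics/o14.png

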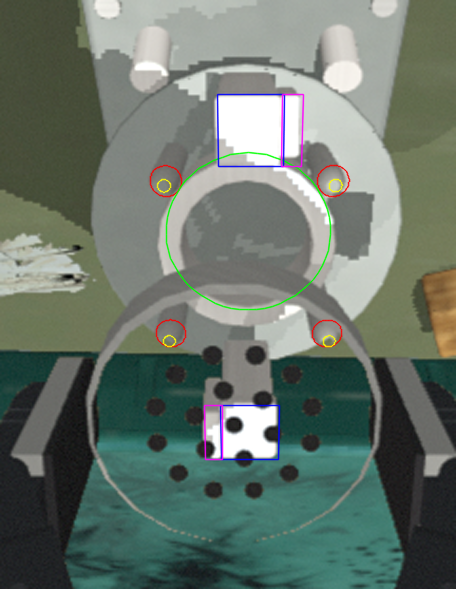

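Through the plate's open top the picture shows the spacer seated centrally between the posts, and the model overlay agrees.

Call:
send_rows(motion="0.6 0.3 -1.1 0.1 0 0.2 1;0.7 0.2 -1.2 0.1 0 0.2 1;0.6 0 -1.2 0 0 0 1;0.4 0 -0.8 0 0 0 1;0 0 0 0 0 0 1")

```text
t: 14.4
eef_pos: [0.5635, 0.0347, 0.1341]
tool_rot: [0.262, -0.026, 0.965, 0.007]
contact_force: [-0.4, -0.3, -0.2]
gripper_width: 0.686
```

Run:
```python
from h import *
togo(-.0014,0.0005,.045);togo(-.0014,0.0005,.03)
```

```text
t 14.4 tcp head mm [ 5.1 -4.2 59.5] go cm [ 0.13  0.48 -1.58] rot deg [-0.01  0.4   0.45] F head [-0.4 -0.2  0. ] w 0.686
t 14.4 tcp head mm [ 5.1 -4.2 59.5] go cm [ 0.88  0.53 -2.88] rot deg [-0.01  0.4   0.45] F head [-0.4 -0.2  0. ] w 0.686
```

Call:
send_rows(motion="0 0.4 -0.8 0 0.3 0.3 1;0 0.4 -0.8 0 0 0.2 1;0 0.1 0 0 0 0 1")

```text
t: 14.65
eef_pos: [0.566, 0.0423, 0.1188]
tool_rot: [0.26, -0.028, 0.965, 0.008]
contact_force: [0.4, -0.3, -0.6]
gripper_width: 0.686
```

Run:
```python
from h import *
togo(-.0014,0.0005,.038);togo(-.0014,0.0005,.03)
```

```text
t 14.65 tcp head mm [-0.   3.1 44.8] go cm [ 0.23 -0.25 -0.66] rot deg [-0.    0.2   0.14] F head [-0.  -0.4 -0.7] w 0.686
t 14.65 tcp head mm [-0.   3.1 44.8] go cm [ 0.63 -0.22 -1.35] rot deg [-0.    0.2   0.14] F head [-0.  -0.4 -0.7] w 0.686
```

Call:
send_rows(motion="0 -0.2 0 0 0.1 0.1 1;0 0 0 0 0 0 1;0 0 0 0 0 0 1")

```text
t: 14.9
eef_pos: [0.5672, 0.0394, 0.1204]
tool_rot: [0.26, -0.029, 0.965, 0.008]
contact_force: [0.1, -0.6, 0.1]
gripper_width: 0.689
```

Run:
```python
from h import *
togo(-.0014,0.0005,.036);togo(-.0014,0.0005,.028)
```

```text
t 14.9 tcp head mm [ 1.7  0.2 45.7] go cm [ 0.21  0.04 -1.  ] rot deg [-0.    0.19  0.09] F head [ 0.1 -0.6  0.1] w 0.689
t 14.9 tcp head mm [ 1.7  0.2 45.7] go cm [ 0.61  0.06 -1.69] rot deg [-0.    0.19  0.09] F head [ 0.1 -0.6  0.1] w 0.689
```

Call:
send_rows(motion="0 0 -0.4 0 0.1 0 1;0.15 0 -0.4 0 0 0 1;0.2 0 -0.4 0 0 0 1;0.2 0 -0.3 0 0 0 1")

```text
t: 15.23
eef_pos: [0.5744, 0.0375, 0.1087]
tool_rot: [0.262, -0.027, 0.965, 0.007]
contact_force: [-0.1, 0.3, -1.5]
gripper_width: 0.686
```

Run:
```python
from h import *
togo(-.0014,0.0005,.024)
```

```text
t 15.23 tcp head mm [ 2.  -2.1 32. ] go cm [ 0.08  0.27 -0.86] rot deg [0.   0.4  0.29] F head [-0.8  0.3 -1.2] w 0.686
```

Call:
send_rows(motion="0 0.25 -0.25 0 0.2 0.2 1;0 0.05 -0.3 0 0 0 1;0.1 0.05 -0.2 0 0 0 1")

```text
t: 15.48
eef_pos: [0.5764, 0.0402, 0.1024]
tool_rot: [0.261, -0.028, 0.965, 0.007]
contact_force: [-0.8, 0.4, -0.8]
gripper_width: 0.684
```

Run:
```python
from h import *
togo(-.0014,0.0005,.024)
```

```text
t 15.48 tcp head mm [ 0.7  0.4 25.5] go cm [-0.11 -0.   -0.23] rot deg [0.01 0.31 0.19] F head [-1.1  0.4 -0.4] w 0.684
```

Call:
send_rows(motion="0 0 -0.2 0 0.1 0 1;0.1 0 -0.2 0 0 0 1")

```text
t: 15.65
eef_pos: [0.5776, 0.0404, 0.0988]
tool_rot: [0.261, -0.028, 0.965, 0.007]
contact_force: [-2.9, -0.2, 3.2]
gripper_width: 0.685
```

Run:
```python
from h import *
togo(-.0014,0.0005,.024)
im,C,o=snap('wrist','w15.png')
```

```text
t 15.65 tcp head mm [ 0.   0.6 21.7] go cm [-0.23 -0.02  0.13] rot deg [-0.    0.24  0.18] F head [-0.9 -0.   4.2] w 0.685
```

View pics/w15.png

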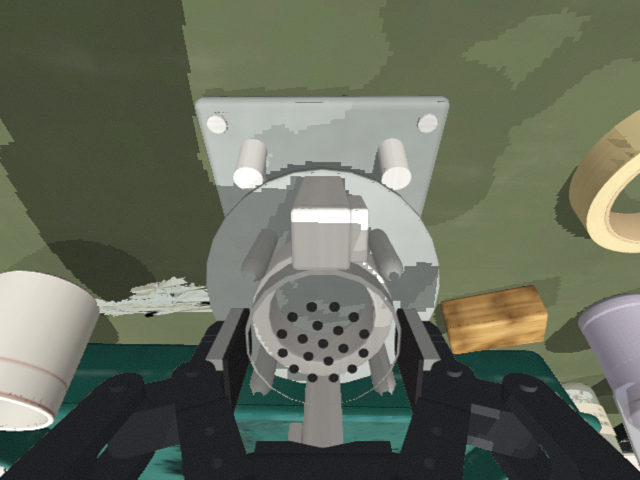

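Contact is 4 N at TCP level 21.7 mm, with the plate seated on the spacer, so I release and retract a little to look.

Call:
send_rows(motion="0 0 0 0 0 0 0.3;0 0 0 0 0 0 0.1;0 0 0 0 0 0 0;0 0 0 0 0 0 0;-0.5 0 0.9 0 0 0 0;-1 0 1.7 0 0 0 0;-1.2 0 2 0 0 0 0;-1.2 0 2 0 0 0 0;-1 0 1.8 0 0 0 0;0 0 0 0 0 0 0")

```text
t: 16.53
eef_pos: [0.5316, 0.0408, 0.1787]
tool_rot: [0.26, -0.028, 0.965, 0.007]
contact_force: [0.8, -0.4, -0.2]
gripper_width: 1.0
```

Run:
```python
from h import *
togo(0,0,.1)
im,C,o=snap('wrist','w16.png')
```

```text
t 16.53 tcp head mm [  0.2   3.8 113.9] go cm [ 0.7  -0.34 -1.21] rot deg [0.03 0.16 0.16] F head [ 0.5 -0.4 -0.5] w 1.0
```

View pics/w16.png

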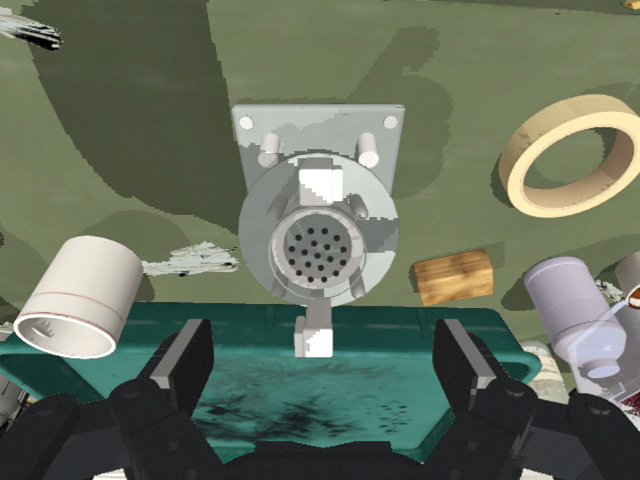

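The plate is in place, centred near (320,253) between the posts. Next I refine the head model from this clear view and go to the ring.

Run:
```python
from h import *
im=cv2.imread('pics/w16.png')[:,:,::-1];o=get_obs();C=cam('wrist',o)
print(o['q'].round(2))
overlay(im,C,P0,YAW,(220,90,420,370),2.1,'o16.png')
```

```text
[ 0.28  0.16 -0.57  2.3   0.81  0.26  0.63]
```

View pics/o16.png

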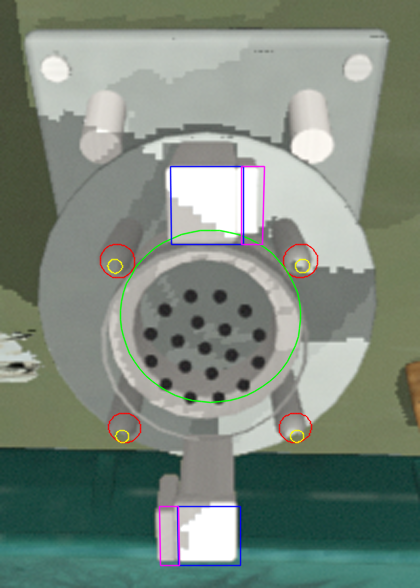

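Call:
send_rows(motion="0.2 -3 -0.2 0 4 -0.4 0;0.3 -3.6 -0.2 0 4 -0.4 0;0.3 -3.6 0 0 4 -0.4 0;0.3 -3.6 0 0 4 -0.4 0;0.3 -3.6 0 0 4 -0.4 0;0.3 -3.6 0 0 4 -0.4 0;0.3 -3.6 0 0 4 -0.4 0;0.3 -3.6 0 0 3 -0.4 0;0.3 -3.6 0 0 0 5 0;0.3 -3.6 0 0 0 7 0;0.3 -3.6 0 0 0 7 0;0 -3.6 0 0 0 7 0;0 -2 0 0 0 7 0;0 0 0 0 0 7 0;0 0 0 0 0 1 0;0 0 0 0 0 0 0")

```text
t: 17.92
eef_pos: [0.558, -0.4179, 0.1506]
tool_rot: [-0.003, -0.355, 0.935, -0.006]
contact_force: [0.1, -0.0, 0.1]
gripper_width: 1.0
```

Run:
```python
from h import *
im,C,o,r=look('retaining_ring_center','wrist',.024,'w17.png')
print(o['eef_pos'].round(4),toolR(o).as_matrix().round(3),o['t'],o['q'].round(2))
```

```text
[ 0.558  -0.4179  0.1506] [[-0.748 -0.663 -0.002]
 [-0.663  0.748 -0.014]
 [ 0.01  -0.009 -1.   ]] 17.9167 [ 1.02  0.69 -0.72  1.54  0.51  1.1   2.47]
```

View pics/w17.png

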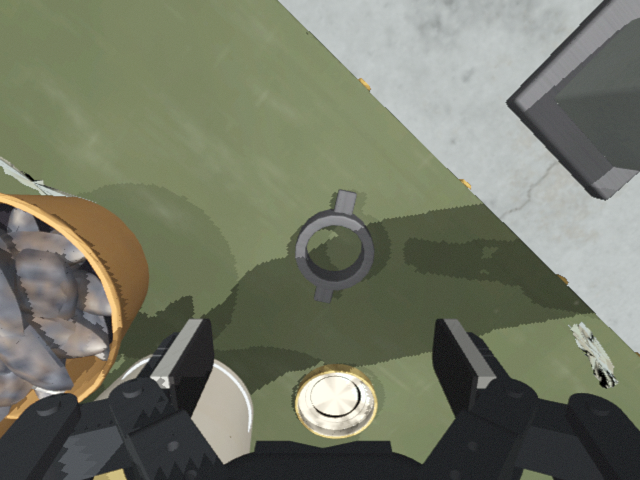

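Run:
```python
from h import *
o=get_obs();C=cam('wrist',o);T=cam('top')
a=toplane((346,191),C,.013);b=toplane((323.5,300),C,.013);a2=toplane((345.5,203),C,.013);b2=toplane((325,292),C,.013)
for p,q in((a,b),(a2,b2)):
    d=p-q;print('lug ang',np.degrees(np.arctan2(-d[1],-d[0])),np.linalg.norm(d),(p+q)/2)
print('circ',toplane((334.5,247),C,.024))
for uv in [(145,270),(90,330)]: print('bowl rim',[toplane(uv,C,z).round(3) for z in (.06,.09)])
print('pot',[toplane((488,178),T,z).round(3) for z in (.1,.14)],'pot near rim',[toplane((490,209),T,z).round(3) for z in (.1,.14)],'bowl near rim',[toplane((548,233),T,z).round(3) for z in (.06,.1)])
im=cv2.imread('pics/w17.png');cv2.imwrite('pics/c17.png',cv2.resize(im[175:315,270:400],None,fx=4,fy=4,interpolation=cv2.INTER_CUBIC))
```

```text
lug ang 31.047018855342376 0.08991295143482259 [ 0.56203753 -0.40332711  0.013     ]
lug ang 29.833798152761318 0.073923592398552 [ 0.56242041 -0.40232241  0.013     ]
circ [ 0.55884723 -0.40623935  0.024     ]
bowl rim [array([ 0.646, -0.497,  0.06 ]), array([ 0.627, -0.493,  0.09 ])]
bowl rim [array([ 0.709, -0.501,  0.06 ]), array([ 0.682, -0.496,  0.09 ])]
pot [array([ 0.776, -0.399,  0.1  ]), array([ 0.767, -0.387,  0.14 ])] pot near rim [array([ 0.7  , -0.402,  0.1  ]), array([ 0.694, -0.39 ,  0.14 ])] bowl near rim [array([ 0.647, -0.555,  0.06 ]), array([ 0.642, -0.539,  0.1  ])]
```

View pics/c17.png

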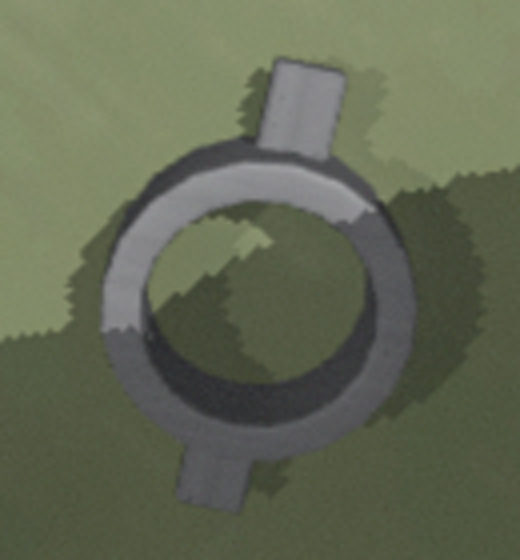

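Call:
send_rows(motion="0.2 0.7 -1.5 0 0 -3.5 0;0.2 0.6 -2 0 0 -3.5 0;0 0.3 -2 0 0 -3.5 0;0 0 -2 0 0 0 0;0 0 -1.5 0 0 0 0;0 0 -0.7 0 0 0 0;0 0 0 0 0 0 0")

```text
t: 18.6
eef_pos: [0.5675, -0.3914, 0.0535]
tool_rot: [-0.003, -0.262, 0.965, -0.009]
contact_force: [1.1, 0.3, 0.0]
gripper_width: 0.997
```

Run:
```python
from h import *
im,C,o=snap('wrist','w18.png')
print(o['eef_pos'].round(4),toolR(o).as_matrix().round(3),o['t'])
```

```text
[ 0.5675 -0.3914  0.0535] [[-0.863 -0.505 -0.001]
 [-0.505  0.863 -0.02 ]
 [ 0.011 -0.017 -1.   ]] 18.6
```

View pics/w18.png

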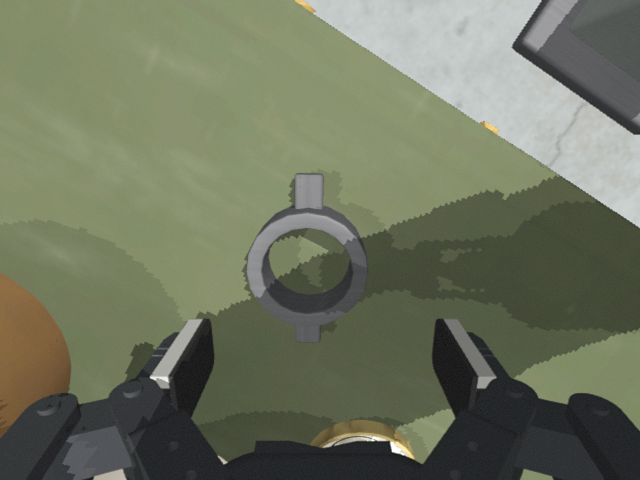

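Run:
```python
from h import *
im=cv2.imread('pics/w18.png');cv2.imwrite('pics/c18.png',cv2.resize(im[165:350,235:380],None,fx=3.2,fy=3.2,interpolation=cv2.INTER_CUBIC))
o=get_obs();C=cam('wrist',o);print(o['eef_pos'],toplane((307,268),C,.024))
print('lugs',toplane((309,174),C,.013),toplane((308,341.5),C,.013))
```

```text
[ 0.56788454 -0.39131541  0.05425226] [ 0.56090334 -0.40553788  0.024     ]
lugs [ 0.52271899 -0.42691848  0.013     ] [ 0.60209567 -0.38216191  0.013     ]
```

View pics/c18.png

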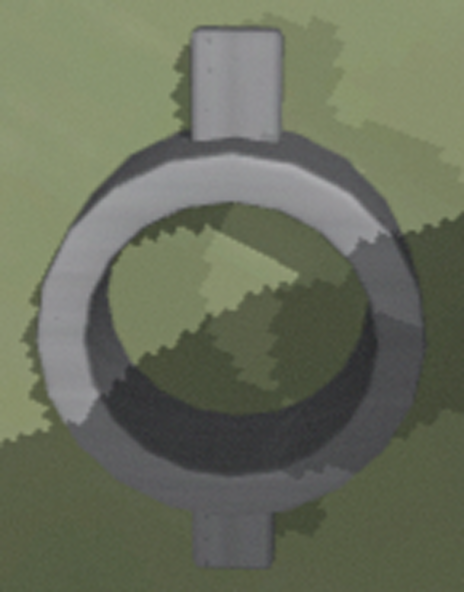

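Call:
send_rows(motion="-0.3 -0.7 -1 0.5 0 -0.4 0;-0.3 -0.6 -1.3 0.5 0 -0.4 0;0 0 -1.2 0 0 0 0;0 0 -0.5 0 0 0 0;0 0 0 0 0 0 0")

```text
t: 19.07
eef_pos: [0.5626, -0.4087, 0.0139]
tool_rot: [0.002, -0.253, 0.968, -0.003]
contact_force: [-1.5, -0.5, 0.4]
gripper_width: 0.998
```

Run:
```python
from h import *
o=get_obs()
print(o['eef_pos'].round(4),toolR(o).as_matrix().round(3),o['t'])
```

```text
[ 0.5626 -0.4087  0.0139] [[-0.872 -0.489  0.005]
 [-0.489  0.872 -0.005]
 [-0.002 -0.006 -1.   ]] 19.0667
```

Call:
send_rows(motion="0 0.35 -0.5 0.2 0.2 0 0;0 0 -0.3 0.1 0.1 0 0;0 0 0 0 0 0 0")

```text
t: 19.32
eef_pos: [0.5622, -0.4051, 0.0046]
tool_rot: [-0.001, -0.252, 0.968, 0.001]
contact_force: [-0.2, 0.4, 1.0]
gripper_width: 1.001
```

Run:
```python
from h import *
im,C,o=snap('wrist','w19.png')
print(o['eef_pos'].round(4),toolR(o).as_matrix().round(3),o['t'])
```

```text
[ 0.5622 -0.4051  0.0046] [[-0.873 -0.488 -0.002]
 [-0.488  0.873  0.002]
 [ 0.001  0.002 -1.   ]] 19.3167
```

View pics/w19.png

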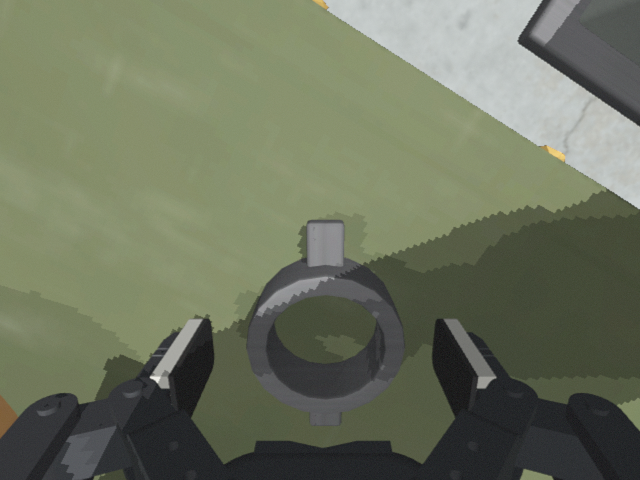

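The ring is centred between the pads with its lugs in line with the tool, so I grip.

Call:
send_rows(motion="0 0 0 0 0 0 0.3;0 0 0 0 0 0 0.6;0 0 0 0 0 0 1;0 0 0 0 0 0 1;0 0 0 0 0 0 1;0 0 0 0 0 0 1;0 0 0 0 0 0 1", newtons=70)

```text
t: 19.95
eef_pos: [0.564, -0.4045, 0.0071]
tool_rot: [0.001, -0.253, 0.967, -0.0]
contact_force: [-0.3, 0.3, -1.0]
gripper_width: 0.683
```

Run:
```python
from h import *
im,C,o=snap('wrist','w20.png')
print(o['eef_pos'].round(4),toolR(o).as_matrix().round(3),o['t'],o['gripper_width'])
cv2.imwrite('pics/c20.png',cv2.resize(im[205:435,220:430,::-1],None,fx=2.6,fy=2.6,interpolation=cv2.INTER_CUBIC))
```

```text
[ 0.564  -0.4045  0.0071] [[-0.872 -0.49   0.001]
 [-0.49   0.872  0.   ]
 [-0.001 -0.001 -1.   ]] 19.95 0.6834011516118585
```

View pics/c20.png

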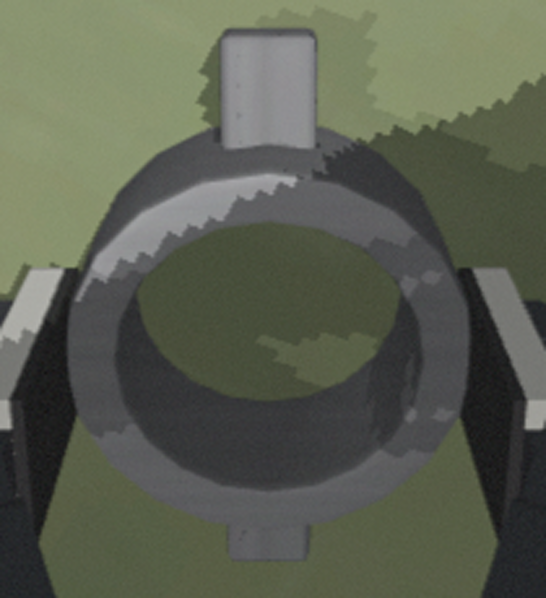

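Run:
```python
from h import *
from scipy.optimize import least_squares
Ct=toolcam();th=np.linspace(0,2*np.pi,400)
def ext(c,r):
    uv=proj(np.c_[c[0]+r*np.cos(th),c[1]+r*np.sin(th),np.full(400,c[2])],Ct);return np.r_[uv.min(0),uv.max(0)]
def res(p):
    return np.r_[ext(p,.03)-[245.8,271.9,400.4,406.2],ext(p,.022)-[263.8,290.4,382.3,393.5],proj(p+[.046,0,.011],Ct)[0]-[323,216.5],proj(p+[-.046,0,.011],Ct)[0]-[323,420]]
s=least_squares(res,[0,0,-.018],loss='soft_l1',f_scale=1);print(s.x,res(s.x).round(1))
```

```text
[ 0.00035011 -0.00046525 -0.01581197] [-2.  -1.9  1.8  1.9  1.2  0.1 -1.3 -1.9  0.1  2.1 -0.1 -0.1]
```

Call:
send_rows(motion="0 0 2 0 0 0 1;0 0 4 0 0 0 1;0 0.5 4 0 0 0 1;0 2 4 0 0 0 1;0 4 2 0 0 1 1;0 4 0 0 0 1 1;0 4 0 0 0 1 1;0 4 0 0 -4 1 1;0 4 0 0 -5 1 1;0 4 0 0 -6 1 1;-0.5 4 0 0 -6 1 1;-0.5 4 0 0 -6 0 1;-0.5 3.5 0 0 -3 0 1;-0.3 2 0 0 0 0 1;0 0 0 0 0 0 1;0 0 0 0 0 0 1")

```text
t: 21.33
eef_pos: [0.5391, -0.0124, 0.169]
tool_rot: [0.245, -0.304, 0.918, -0.072]
contact_force: [0.6, -1.1, -1.8]
gripper_width: 0.678
```

Run:
```python
from h import *
togo(0,0,.12,35)
print(get_obs()['q'].round(2))
im,C,o=snap('wrist','w21.png')
overlay(im,C,P0,YAW,(120,40,520,440),1.45,'o21.png')
```

```text
t 21.33 tcp head mm [ -1.  -49.8 103.3] go cm [-1.05  4.92  1.5 ] rot deg [-0.14 -0.45  1.86] F head [-0.4 -1.2 -1.8] w 0.678
[ 0.46  0.2  -0.63  2.29  0.75  0.23  1.39]
```

View pics/o21.png

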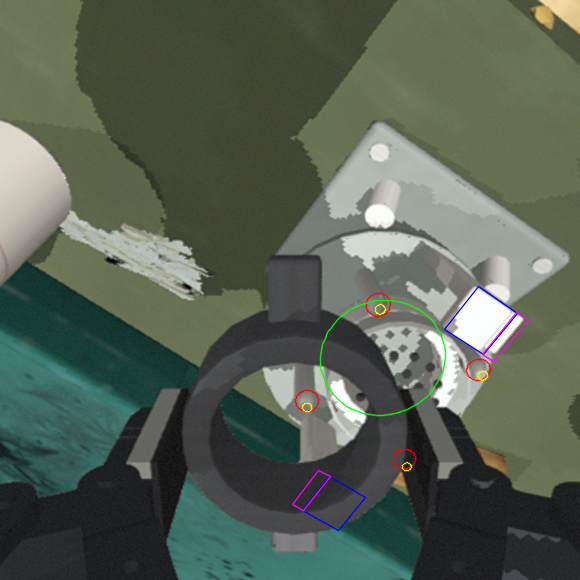

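Call:
send_rows(motion="-0.2 1.4 0.3 0 -0.2 0.6 1;-0.2 1.4 0.2 0 -0.2 0.6 1;-0.2 1.3 0 0 0 0.6 1;0 0.8 0 0 0 0 1;0 0 0 0 0 0 1;0 0 0 0 0 0 1")

```text
t: 21.88
eef_pos: [0.5364, 0.0312, 0.1746]
tool_rot: [0.249, -0.312, 0.914, -0.07]
contact_force: [-0.3, -1.1, -0.6]
gripper_width: 0.673
```

Run:
```python
from h import *
togo(0,0,.08,35)
im,C,o=snap('wrist','w22.png')
overlay(im,C,P0,YAW,(120,40,520,440),1.45,'o22.png')
```

```text
t 21.88 tcp head mm [  1.7  -6.1 108.2] go cm [ 1.22  0.68 -2.53] rot deg [-0.22 -0.06  0.74] F head [-0.6 -1.1 -0.3] w 0.673
```

View pics/o22.png

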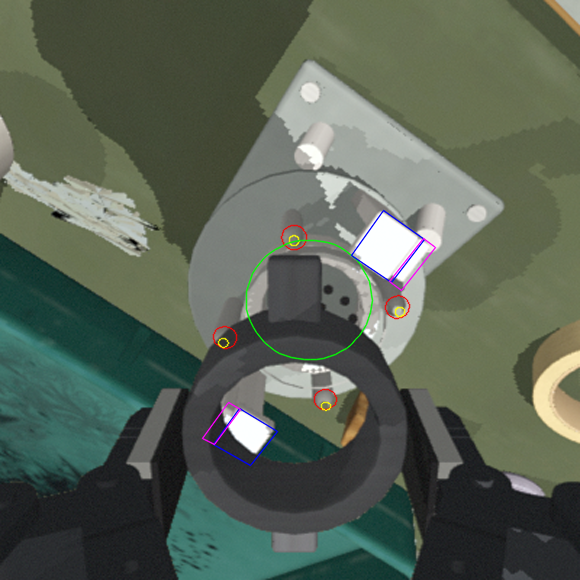

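Call:
send_rows(motion="0.3 0.4 -0.9 -0.1 0 0.4 1;0.4 0.3 -0.9 -0.1 0 0.4 1;0.3 0.1 -0.8 0 0 0 1;0 0 0 0 0 0 1")

```text
t: 22.27
eef_pos: [0.5485, 0.0331, 0.1479]
tool_rot: [0.249, -0.314, 0.913, -0.071]
contact_force: [-1.1, -0.1, -0.8]
gripper_width: 0.679
```

Run:
```python
from h import *
togo(0,0,.065,35)
```

```text
t 22.27 tcp head mm [-1.  -4.9 79. ] go cm [ 0.76  0.54 -1.16] rot deg [ 0.01 -0.02  0.5 ] F head [-1.4 -0.1 -0.1] w 0.679
```

Call:
send_rows(motion="0.3 0.4 -0.5 0 0 0.3 1;0.3 0.2 -0.5 0 0 0.2 1;0.1 0 -0.1 0 0 0 1;0 0 0 0 0 0 1")

```text
t: 22.6
eef_pos: [0.5562, 0.0349, 0.1364]
tool_rot: [0.248, -0.316, 0.913, -0.071]
contact_force: [0.5, 0.3, -1.9]
gripper_width: 0.681
```

Run:
```python
from h import *
togo(0,0,.055,35)
im,C,o=snap('wrist','w23.png')
overlay(im,C,P0,YAW,(120,60,520,460),1.45,'o23.png')
```

```text
t 22.6 tcp head mm [-0.1 -3.6 65.2] go cm [ 0.49  0.39 -0.88] rot deg [ 0.06 -0.12  0.34] F head [-0.5  0.3 -1.9] w 0.681
```

View pics/o23.png

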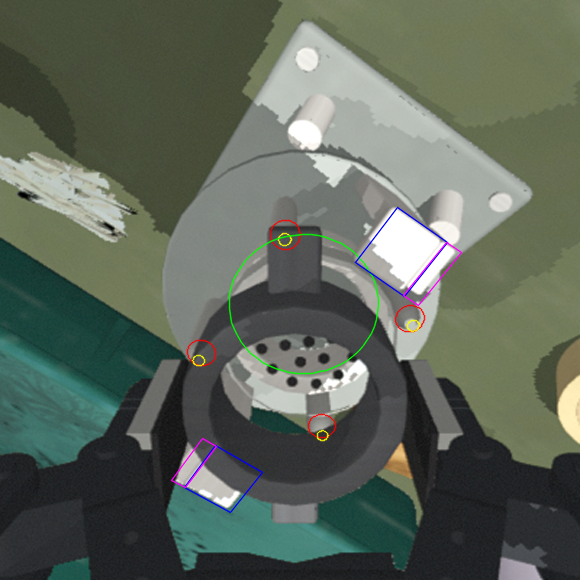

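Call:
send_rows(motion="0.1 0.3 -0.2 0 0 0.3 1;0.1 0.2 -0.2 0 0 0 1;0 0 0 0 0 0 1;0 0 0 0 0 0 1")

```text
t: 22.98
eef_pos: [0.5586, 0.0389, 0.1334]
tool_rot: [0.249, -0.317, 0.912, -0.071]
contact_force: [0.1, 0.2, -1.3]
gripper_width: 0.678
```

Run:
```python
from h import *
togo(0,0,.052,35);togo(0,0,.043,35)
```

```text
t 22.98 tcp head mm [ 0.7  0.3 61.2] go cm [ 0.4  -0.   -0.84] rot deg [ 0.06 -0.02  0.16] F head [-0.5  0.2 -1.2] w 0.678
t 22.98 tcp head mm [ 0.7  0.3 61.2] go cm [ 0.85  0.02 -1.62] rot deg [ 0.06 -0.02  0.16] F head [-0.5  0.2 -1.2] w 0.678
```

Call:
send_rows(motion="0.15 0.05 -0.4 0 0 0.1 1;0.2 0.05 -0.4 0 0 0 1;0.2 0.05 -0.3 0 0 0 1")

```text
t: 23.23
eef_pos: [0.5644, 0.0405, 0.1232]
tool_rot: [0.25, -0.318, 0.912, -0.071]
contact_force: [0.1, 0.4, -2.2]
gripper_width: 0.677
```

Run:
```python
from h import *
togo(0,0,.047,35);togo(0,0,.041,35)
```

```text
t 23.23 tcp head mm [ 0.7  1.5 49.4] go cm [ 0.07 -0.15 -0.25] rot deg [0.07 0.08 0.05] F head [-1.1  0.4 -2. ] w 0.677
t 23.23 tcp head mm [ 0.7  1.5 49.4] go cm [ 0.37 -0.13 -0.77] rot deg [0.07 0.08 0.05] F head [-1.1  0.4 -2. ] w 0.677
```

Call:
send_rows(motion="0.1 -0.15 -0.25 0 0 0 1;0.15 0 -0.3 0 0 0 1;0.15 0 -0.25 0 0 0 1")

```text
t: 23.48
eef_pos: [0.5686, 0.0395, 0.1155]
tool_rot: [0.25, -0.319, 0.912, -0.071]
contact_force: [-5.3, -1.7, 6.1]
gripper_width: 0.679
```

Run:
```python
from h import *
togo(0,0,.041,35)
im,C,o=snap('wrist','w24.png')
overlay(im,C,P0,YAW,(120,60,520,460),1.45,'o24.png')
```

```text
t 23.48 tcp head mm [ 0.4  0.2 40.7] go cm [-0.05 -0.02  0.  ] rot deg [ 0.07  0.14 -0.  ] F head [-1.6 -1.4  8. ] w 0.679
```

View pics/o24.png

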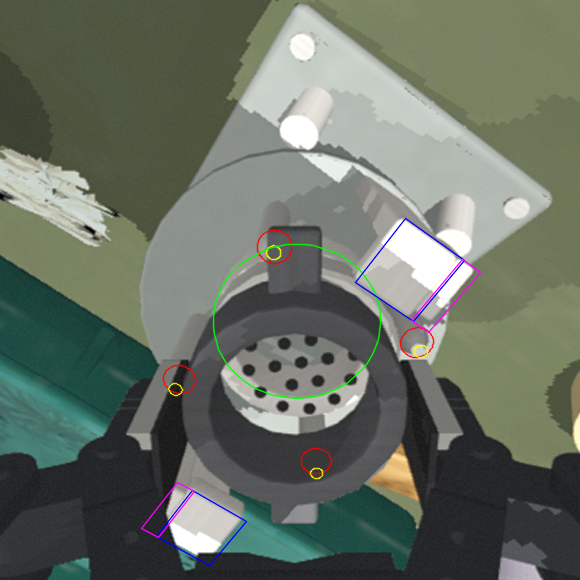

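Call:
send_rows(motion="0.1 0 -0.18 0 0 0 1;0.1 0 -0.15 0 0 0 1")

```text
t: 23.7
eef_pos: [0.5702, 0.0396, 0.1127]
tool_rot: [0.25, -0.319, 0.911, -0.071]
contact_force: [-11.1, -1.7, 14.1]
gripper_width: 0.678
```

Run:
```python
from h import *
togo(0,0,.039,35)
```

```text
t 23.7 tcp head mm [ 0.5  0.2 37.4] go cm [-0.12 -0.03  0.11] rot deg [ 0.09  0.18 -0.02] F head [-2.6 -1.  17.8] w 0.678
```

Force is 18 N, so the spring is bottoming. I ease back about 1.5 mm and begin turning clockwise.

Call:
send_rows(motion="-0.05 0 0.1 1.5 0.1 -2.6 1;-0.03 0 0.05 2.5 0.2 -4.3 1;0 0 0 2.5 0.2 -4.3 1")

```text
t: 23.95
eef_pos: [0.5686, 0.0395, 0.115]
tool_rot: [0.256, -0.212, 0.942, -0.042]
contact_force: [-4.6, -0.9, 3.0]
gripper_width: 0.68
```

Run:
```python
from h import *
togo(0,0,.0395,20)
```

```text
t 23.95 tcp head mm [ 0.2  0.2 40.3] go cm [ 0.02 -0.02 -0.08] rot deg [ 1.    0.15 -1.55] F head [-2.5 -0.7  5. ] w 0.68
```

Call:
send_rows(motion="0.06 0 -0.12 0.3 0 -0.5 1;0.02 0 -0.05 0 0 0 1")

```text
t: 24.12
eef_pos: [0.5689, 0.0395, 0.1144]
tool_rot: [0.257, -0.205, 0.944, -0.04]
contact_force: [-4.7, -0.8, 4.5]
gripper_width: 0.679
```

Run:
```python
from h import *
togo(0,0,.039,20)
im,C,o=snap('wrist','w25.png')
overlay(im,C,P0,YAW,(120,60,520,460),1.45,'o25.png')
snap('scene','s25.png')
a=cv2.imread('pics/s25.png');cv2.imwrite('pics/s25c.png',cv2.resize(a[170:290,260:360],None,fx=5,fy=5,interpolation=cv2.INTER_CUBIC))
```

```text
t 24.12 tcp head mm [ 0.2  0.2 39.5] go cm [ 0.01 -0.02 -0.06] rot deg [ 0.57  0.21 -0.81] F head [-1.8 -0.5  6.3] w 0.679
```

View pics/o25.png

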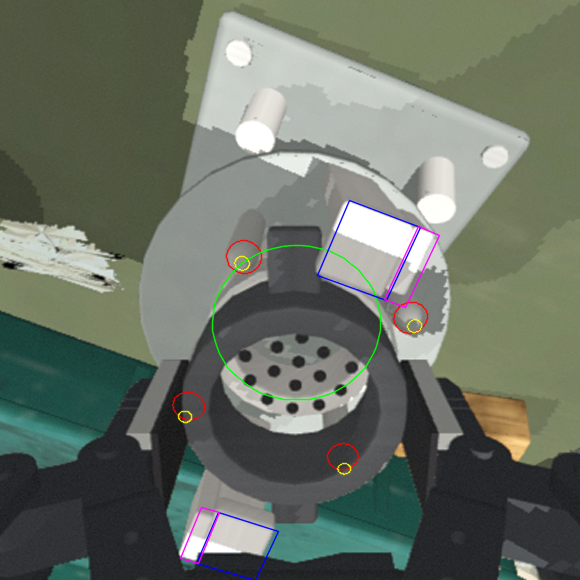

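View pics/s25c.png

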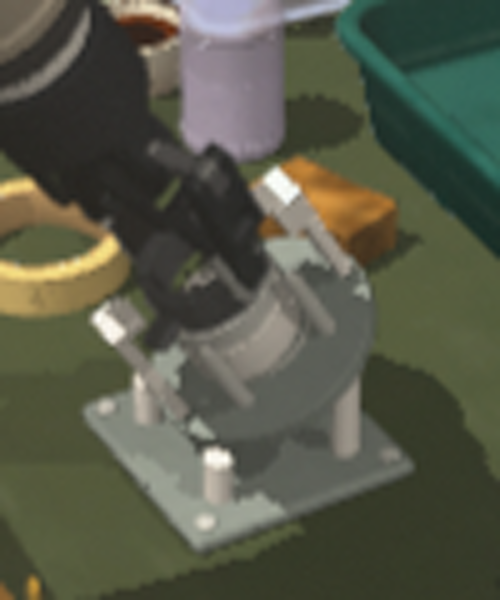

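Call:
send_rows(motion="0.02 0 -0.06 2.5 0.2 -4.3 1;0.02 0 -0.04 2.5 0.2 -4.3 1;0.02 0 -0.04 2.5 0.2 -4.3 1")

```text
t: 24.47
eef_pos: [0.5691, 0.0397, 0.1145]
tool_rot: [0.26, -0.078, 0.963, -0.006]
contact_force: [-4.2, -1.0, 5.2]
gripper_width: 0.676
```

Run:
```python
from h import *
togo(0,0,.0392,0)
print(get_obs()['torque'].round(2))
```

```text
t 24.47 tcp head mm [ 0.4  0.4 39.6] go cm [-0.01 -0.04 -0.05] rot deg [ 2.94  0.29 -4.95] F head [-1.1 -0.7  6.7] w 0.676
[-0.11  0.9   0.11]
```

Call:
send_rows(motion="0.02 0 -0.04 2 0.1 -3.4 1;0.02 0 -0.04 1.5 0.1 -2.6 1;0.02 0 -0.03 0.5 0 -0.9 1")

```text
t: 24.72
eef_pos: [0.5693, 0.0396, 0.1147]
tool_rot: [0.261, -0.007, 0.965, 0.013]
contact_force: [-3.4, -2.4, 1.5]
gripper_width: 0.676
```

Run:
```python
from h import *
togo(0,0,.0392,-2)
print(get_obs()['torque'].round(2))
im,C,o=snap('wrist','w26.png')
overlay(im,C,P0,YAW,(120,60,520,460),1.45,'o26.png')
```

```text
t 24.72 tcp head mm [ 0.7  0.2 39.7] go cm [-0.04 -0.03 -0.08] rot deg [-0.22  0.24  0.63] F head [-2.3 -2.2  3. ] w 0.676
[-1.1   0.91  1.19]
```

View pics/o26.png

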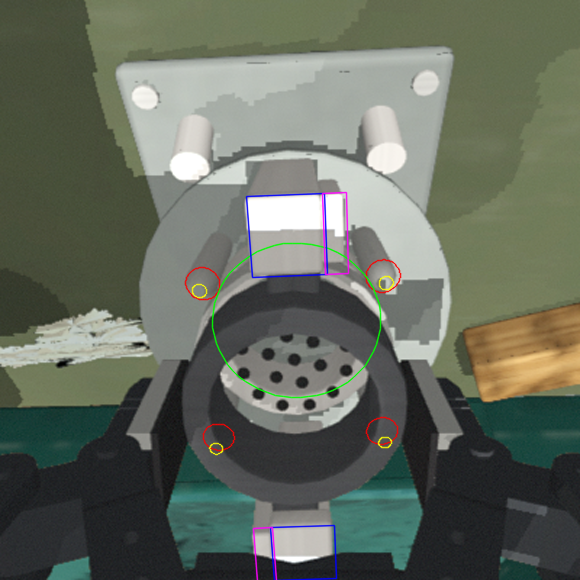

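The lug is under the hook at about (292,283) in the crop, and the clockwise torque has risen to about 1.5 N m at −2.7°, so it is at the stops. I ease the torque a little and release.

Call:
send_rows(motion="0 0 0 -0.2 0 0.4 1;-0.05 0 0.1 0 0 0 1;0 0 0 0 0 0 0.4;0 0 0 0 0 0 0.2;0 0 0 0 0 0 0;0 0 0 0 0 0 0")

```text
t: 25.27
eef_pos: [0.5694, 0.04, 0.1168]
tool_rot: [0.261, -0.012, 0.965, 0.012]
contact_force: [0.2, -0.1, 1.1]
gripper_width: 1.003
```

Run:
```python
from h import *
togo(0,0,.1,-2)
im,C,o=snap('wrist','w27.png')
```

```text
t 25.27 tcp head mm [ 1.9  0.6 41.4] go cm [-3.08 -0.25  4.98] rot deg [0.01 0.33 0.07] F head [ 0.7 -0.1  0.8] w 1.003
```

View pics/w27.png

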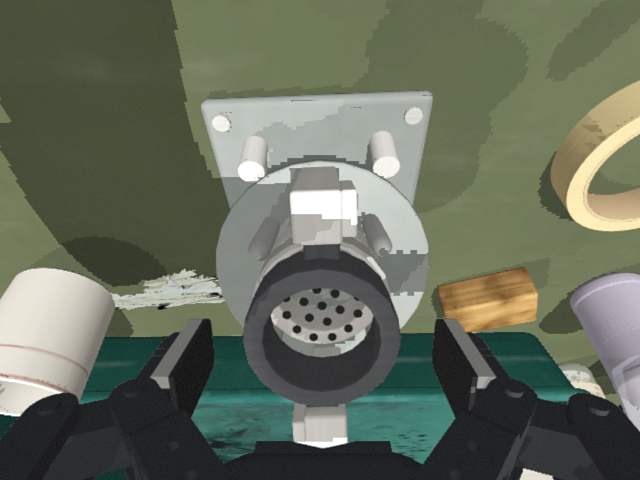

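The ring stays held after release. I retract along the axis and check.

Call:
send_rows(motion="-0.5 0 0.9 0 0 0 0;-1 0 1.7 0 0 0 0;-1.2 0 2 0 0 0 0;-1.2 0 2 0 0 0 0;-1 0 1.8 0 0 0 0;-0.5 0 1.5 0 0 0 0;0 0 0 0 0 0 0;0 0 0 0 0 0 0")

```text
t: 25.98
eef_pos: [0.5147, 0.0419, 0.2169]
tool_rot: [0.26, -0.013, 0.965, 0.013]
contact_force: [-0.4, 0.5, -0.2]
gripper_width: 0.997
```

Run:
```python
from h import *
togo(0,0,.1,-2)
im,C,o=snap('wrist')
cv2.imwrite('pics/w28.png',cv2.resize(im[90:390,200:450,::-1],None,fx=2,fy=2,interpolation=cv2.INTER_CUBIC))
im,C,o=snap('scene','s28.png')
cv2.imwrite('pics/s28c.png',cv2.resize(im[170:290,250:370,::-1],None,fx=5,fy=5,interpolation=cv2.INTER_CUBIC))
```

```text
t 25.98 tcp head mm [  4.8   5.9 155.3] go cm [ 2.38 -0.45 -5.03] rot deg [-0.03  0.22 -0.04] F head [-0.5  0.6 -0. ] w 0.997
```

View pics/w28.png

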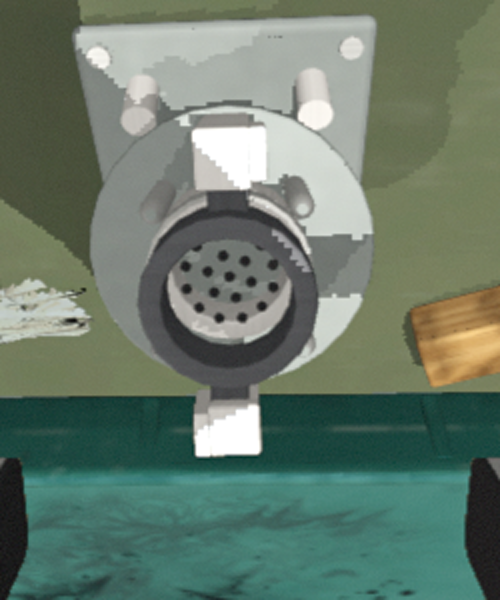

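View pics/s28c.png

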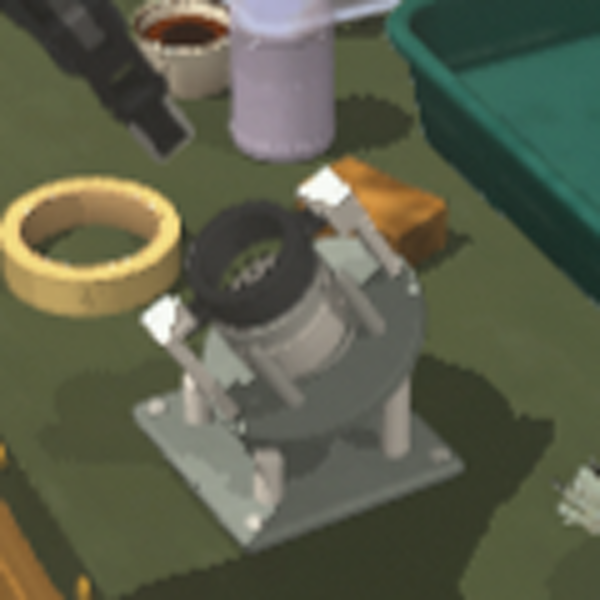

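Run:
```python
from station import *
print(hand_in())
```

```text
the job is handed in; nothing more can be done
None
```

I built the stack in the order asked and handed the job in at about 26 s, with the arm backed off and touching nothing.

1. **Spacer:** seated between the posts and let go. Contact was 4 N, and a later view showed it central.
2. **Strainer plate:** set on the spacer and let go. Contact was 4 N, and the wrist view showed it flat between the posts.
3. **Retaining ring:** entered about 35° anticlockwise, pressed down, and turned clockwise to about 2.7° past the hook axis. There the torque rose to about 1.5 N m, so the lugs were at the stops, and I let go.

**Last checks:** the wrist and scene pictures after backing off show both lugs under the hooks next to the stops. The ring sits level, and in those pictures the nearby things look undisturbed. I did not re-measure the positions of the other things on the bench.

**Disagreements:**
- The press briefly bottomed the spring at 18 N, so I eased back about 2–3 mm before turning.
- During the turn the measured force was 5–7 N, below the roughly 10 N the spring should give at that depth. The heights I read off the arm were also 1–2 mm low. The lugs still passed under the hooks and stayed held.

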